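# Set up a crucible over a spirit lamp

### The arm

A 6-joint arm with a two-finger parallel gripper is mounted at the origin on a cart in front of the work surface, level with it; the furniture and walls round the work are solid. World frame = base frame: x ahead of the robot, y to its left, z up, the work surface at z = 0. Lengths are in m, angles in degrees, forces in N, time in s.
With the tool pointing down it reaches from about 0.35 to 0.875 m from the base axis. Payload 4.2 kg.
Tool frame: the origin (TCP) lies on the centre line of the jaws, within the pads' length; the fingertips stand 11 mm ahead of it and the grasp point (between the pads) lies 8 mm behind it; z points along the fingers, y is the line along which they close (so a half turn about z gives the same grasp; the last joint's range is limited). The gripper opens to 87 mm and grips with 3 to 60 N. Pads are 19 mm wide; open, the fingers measure 117 mm over their backs; the gripper's body (75 mm by 190 mm) begins 51 mm behind the grasp point.
Start: joints at [-49.526, 22.042, 0.453, 0, -68.411, -14.817], TCP at [0.271, -0.563, 0.203] pointing down, gripper open.
Joint ranges: [-179.83, 179.83], [-69.29, 118.12], [-61.27, 80.66], [-181.25, 117.63], [-171.15, -9.14], [-177.46, 177.46]. Speed limits (degrees/s): [159.86, 159.86, 180, 180, 180, 180].

### API

Orientations are given as a 3x3 rotation matrix whose columns are the frame's x, y, z axes.
In Python, from station import r gives the robot as it stands.
- The arm moves only by the tool servo_tool, never from a script. Its argument "commands" is a list that holds one entry, the list of rows, each a list of 7 numbers: the closure, from 0 (fully open) to 1 (shut), then the shift along the tool's x, y, z in mm, then the turn, a rotation vector about the tool's x, y, z in rad. In form: [[[claw, x, y, z, ax, ay, az], ...]]. A call has exactly 5 rows; each row is the pose to reach, as a shift and turn from the pose commanded when the call began, along the tool's axes at that moment; what a row does not reach only later rows make up. A row lasts 1/10 s, in which the tool goes at most 50 mm and 8.59 degrees, less where a joint would pass 70% of its speed; a pose out of reach is approached as far as the arm can. A call with a gripper value outside its range is refused whole. The fingers move at their own pace and stop on an object; the grip force is fixed at half the most. Time passes only in rows, so rows that repeat a pose let the fingers close, or fill a call up. It gives the time, the measured TCP pose, the force, the opening and the grip force at its end, in the units of the state.
- r.sense(): the state, without advancing time (a new reading comes with each control period).
- r.capture(name): name is "side" or "top" or "wrist"; returns a dict with "pixels" (420x560x3 uint8, red, green, blue), "camera_matrix" (3x3 intrinsics, pixels), "dist" ([k1, k2, p1, p2, k3] as OpenCV has them; the pictures are not rectified), "R" (3x3) and "t" (3): a world point X has camera coordinates R X + t. Camera axes: x right, y down, z forward; pixel columns grow to the right and rows downward; lengths in m; the calibration is good to about 2 mm. A picture is of the moment at which its call begins. There is no depth.
- r.finish_job(): hands the job in; it is judged then, once.
The state is a dict: "time_s": time; "joints": joint angles; "joint_velocities": joint speeds; "effort": joint torques, N m; "tcp_pos": TCP position; "ee_rot": TCP orientation; "wrist_force": force on the tool from outside, world axes, zero at the start; "moment": the same for the moment, N m; "gripper_width": opening from 0.0 (shut) to 1.0 (fully open); "gripper_force": force on a finger pad.
Only numpy, scipy, OpenCV 4.12 (cv2) and the standard library are available. Lean on these libraries where they do the work, as an engineer would, in place of code of your own. Each camera call takes 0.05 s, during which the arm holds its last target. There are 200 camera calls.

### The job

Set up the crucible for heating over the spirit lamp: stand the lamp, without its cap, in the middle of the heat-proof mat and stand its cap mouth down on the right-hand end of the mat (the robot's right), in line with the lamp and well clear of where the tripod's feet will come. Then stand the tripod on the mat centrally over the lamp, seat the crucible upright in the tripod's clay triangle and put the lid on it. Keep the lamp upright all the while, and leave the conical flask and the dropper bottle undisturbed.

Things in the scene. Friction and masses are not known exactly. Their poses are not given: they have to be found in the camera images.
- mat: Fixed grey heat-proof board, 160 mm (its x) by 260 mm (its y), 8 mm thick, flat on the worktop. Origin: centre of its underside; its top is 8 mm above that. Its y axis runs along the long side towards the robot's left; the right-hand end is at y = -130 mm. Turned by at most 0.35 rad.
- spirit_lamp: Loose spirit lamp, 0.16 kg, round: squat clear glass body 62 mm in diameter (straight sides 8 to 24 mm up: grip here), shoulder to 43 mm, aluminium flange 32 mm wide at 43-47 mm, 23 mm collar to 55 mm that locates the cap, then wick tube and wick; 70 mm high, 88 mm with the cap, which is on at the start. Origin: centre of underside, z up.
- lamp_cap: The lamp's loose snuffer cap, 0.03 kg: aluminium cup, mouth down, 31 mm outside and 27 mm inside diameter, 34 mm high plus a 6.5 mm button on top. Starts on the lamp with its mouth resting on the flange, 47 mm above the lamp's origin; lifts straight off. Origin: centre of the mouth; z points from the mouth to the closed end.
- tripod: Loose dark steel tripod, 0.28 kg, 130 mm high: ring 64 mm outside, 55 mm inside diameter, 12 mm tall (118-130 mm up), three 6 mm legs spreading to a 58 mm radius at the feet. Origin: on its axis at foot level, z up. Legs point along its x axis and 120 degrees either side; grip across the ring from above along its y axis or 60 degrees either side of that, fingers between legs.
- tripod_seat (a point): Point on the tripod's axis 124 mm above its feet: where the centre of the seated crucible's underside comes. Round it, inside the ring, lies the triangle: three white clay tubes 10 mm thick, tops 136 mm above the feet, leaving a free circle 33 mm across, into which the tapered crucible sinks and centres itself.
- crucible: Loose open white porcelain crucible, 0.07 kg, 46 mm high, 48 mm in diameter over the upper part (34 to 46 mm up: grip here, fingertips no lower than 20 mm up so that they clear the tripod's ring), tapering to 22 mm at the flat base; mouth 43 mm inside. Origin: centre of the underside, z up.
- crucible_lid: Loose white porcelain lid, 0.04 kg: disc 53 mm in diameter (4 to 8 mm up) over a tapered spigot 4 mm high (30 mm wide at the bottom, 37 mm at the disc) that drops into the crucible's mouth; round knob 12 mm in diameter on top, 8 to 24 mm up: grip here. Origin: centre of the spigot's underside, z up. Seated, its origin is 42 mm above the crucible's.
- erlenmeyer: Bystander: conical glass flask with a pink sample, 68 mm in diameter, 108 mm high, loose. Origin: centre of the underside.
- dropper_bottle: Bystander: amber dropper bottle with a rubber teat, 39 mm in diameter, 112 mm high, loose. Origin: centre of the underside.
There are look-alikes about, which are no part of the job. What is shaped like the spirit_lamp but orange or yellow is not meant.

How it is judged (in metres and radians):
At the end, for the whole second after the job is handed in: Lamp upright within 15 mm of the mat's middle; cap mouth down on the mat 78-122 mm right of it, within 25 mm of its long centre line; tripod level on the mat within 14 mm of the lamp's axis; crucible seated upright (5 mm, 0.12 rad); lid flat with its spigot in the mouth; all released and at rest (horizontal distance between spirit_lamp and mat below 0.015 m and z of spirit_lamp in the frame of mat between 0.005 and 0.012 m and angle between spirit_lamp's own z axis and vertical below 0.08 rad and y of lamp_cap in the frame of mat between -0.122 and -0.078 m and x of lamp_cap in the frame of mat between -0.025 and 0.025 m and z of lamp_cap in the frame of mat between 0.005 and 0.012 m and angle between lamp_cap's own z axis and vertical below 0.1 rad and horizontal distance between tripod and spirit_lamp below 0.014 m and z of tripod in the frame of mat between 0.005 and 0.012 m and angle between tripod's own z axis and vertical below 0.06 rad and horizontal distance between crucible and tripod_seat below 0.005 m and z of crucible in the frame of tripod_seat between -0.005 and 0.005 m and angle between crucible's own z axis and vertical below 0.12 rad and horizontal distance between crucible_lid and crucible below 0.007 m and z of crucible_lid in the frame of crucible between 0.039 and 0.0445 m and angle between the z axis of crucible_lid and the z axis of crucible, either way round below 0.08 rad and linear speed of each of spirit_lamp, lamp_cap, tripod, crucible, crucible_lid below 0.01 m/s); the robot touches nothing.
It fails at once if the spirit lamp is tipped by more than 0.5 rad (angle between spirit_lamp's own z axis and vertical above 0.5 rad).
It fails at once if the conical flask is shifted by more than 30 mm or tipped (distance of erlenmeyer from where it was at the start of the episode above 0.03 m or angle between erlenmeyer's own z axis and vertical above 0.4 rad).
It fails at once if the dropper bottle is shifted by more than 30 mm or tipped (distance of dropper_bottle from where it was at the start of the episode above 0.03 m or angle between dropper_bottle's own z axis and vertical above 0.4 rad).
It also fails if it takes over 144 s, if anything falls off the work surface, if the arm or the gripper's body presses on something with over 40 N, if the wrist force passes 120 N, or if a joint passes its speed limit or range.

## Working session

There is one attempt and no reset: what is moved stays moved. The work goes in short steps, Python scripts to look and compute and a tool call to move; the robot and the scene stay as the last step left them, time stands still between calls to the robot, and variables do not carry over. Pictures are saved under pics/ and viewed, at most 14 in all, crops included, and the job is handed in when it is done.

Besides the shell and the picture viewer there is one more tool, called after ">>>" by a JSON object that holds its "method" and its "body", one argument or row to a line. servo_tool: Moves the arm, as the interface text tells. Its arguments: {"type":"object","properties":{"commands":{"type":"array","items":{"type":"array","items":{"type":"array","items":{"type":"number"}}}}},"required":["commands"]}

```bash
mkdir -p pics; ls; python3 - <<'E'
from station import r
import cv2, numpy as np
s=r.sense(); print(s['time_s'],s['tcp_pos'],s['ee_rot'],s['gripper_width'])
for n in ['top','side']:
    c=r.capture(n); cv2.imwrite(f'pics/{n}0.png',cv2.resize(c['pixels'][:,:,::-1],(800,600),interpolation=cv2.INTER_CUBIC))
    print(n,c['camera_matrix'],c['dist'],c['R'],c['t'])
E
```

```text
pics
0.0 [ 0.27037268 -0.56277863  0.20144127] [[-9.01480388e-01 -4.32818744e-01 -1.02223761e-03]
 [-4.32819943e-01  9.01478306e-01  1.93940141e-03]
 [ 8.21157518e-05  2.19077716e-03 -9.99997597e-01]] 1.0023001545931387
top [[394.99932342   0.         284.60932127]
 [  0.         394.99932342 208.89309846]
 [  0.           0.           1.        ]] [-0.03226605  0.          0.          0.          0.        ] [[ 0.00408438 -0.99998238 -0.00430874]
 [-0.99561529 -0.00366379 -0.09347069]
 [ 0.09345326  0.00467162 -0.99561271]] [-0.10108279  0.5334516   1.5237234 ]
side [[515.96106349   0.         288.18257709]
 [  0.         515.96106349 213.06906109]
 [  0.           0.           1.        ]] [0.03124386 0.         0.         0.         0.        ] [[-0.87104199 -0.49120486 -0.0019045 ]
 [-0.29474159  0.5257521  -0.79794243]
 [ 0.3929545  -0.69448003 -0.60273066]] [0.41438859 0.29416673 1.49391726]
```

View pics/top0.png

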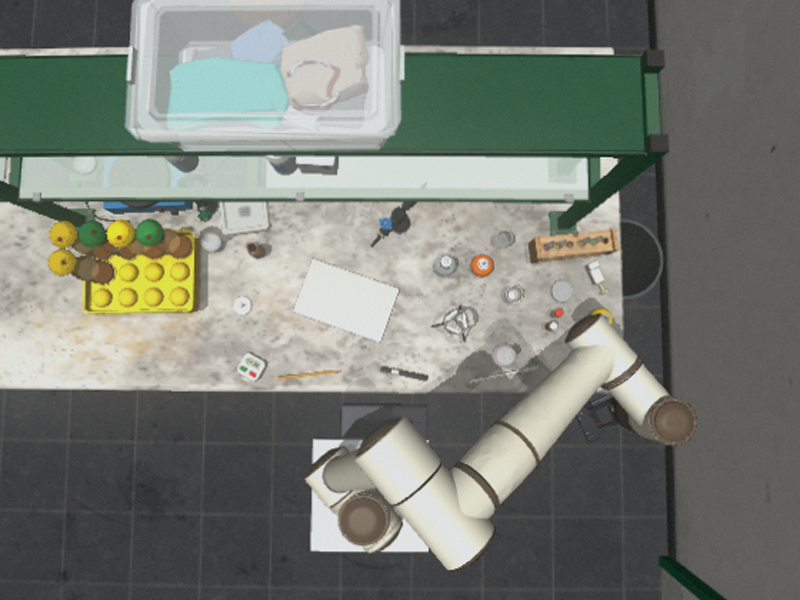

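View pics/side0.png

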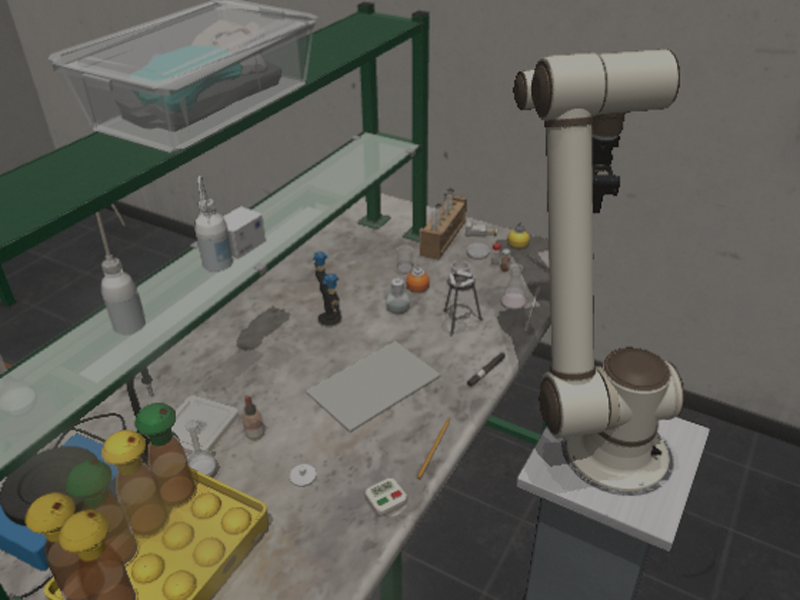

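```bash
cat > h.py <<'E'
from station import r
import cv2, numpy as np
def ray(c,uv):
    p=cv2.undistortPoints(np.array([[uv]],float),c['camera_matrix'],np.array(c['dist']))[0,0]
    R=np.array(c['R']); return R.T@np.array([p[0],p[1],1]), -R.T@np.array(c['t'])
def onz(c,uv,z):
    d,o=ray(c,uv); return (o+d*(z-o[2])/d[2])[:2]
def proj(c,X):
    X=np.atleast_2d(np.array(X,float)); return cv2.projectPoints(X,cv2.Rodrigues(np.array(c['R']))[0],np.array(c['t']),c['camera_matrix'],np.array(c['dist']))[0][:,0]
def crop(c,x0,y0,w,h,f,name):
    im=c['pixels'][y0:y0+h,x0:x0+w,::-1]; cv2.imwrite('pics/'+name,cv2.resize(im,(w*f,h*f),interpolation=cv2.INTER_CUBIC))
E
python3 - <<'E'
from h import *
c=r.capture('top'); crop(c,280,145,160,120,5,'t1.png')
g=cv2.cvtColor(c['pixels'],cv2.COLOR_RGB2GRAY)
# mat: bright polygon
hs=cv2.cvtColor(c['pixels'],cv2.COLOR_RGB2HSV)
m=((g>185)&(hs[:,:,1]<12)).astype(np.uint8); m[:175]=0;m[245:]=0;m[:,:195]=0;m[:,285:]=0
m=cv2.morphologyEx(m,cv2.MORPH_OPEN,np.ones((5,5)))
cs=max(cv2.findContours(m,0,2)[0],key=cv2.contourArea)
b=cv2.boxPoints(cv2.minAreaRect(cs)); print(b, [onz(c,x,.008) for x in b])
print('lid',onz(c,(243*.7,305*.7),.008))
E
```

```text
[[204.4338  218.27077]
 [217.89227 180.13844]
 [278.98767 201.70152]
 [265.5292  239.83385]] [array([0.49691908, 0.21864188]), array([0.64988341, 0.16824073]), array([ 0.56400748, -0.07649719]), array([ 0.41282563, -0.02433548])]
lid [0.51534934 0.3560954 ]
```

View pics/t1.png

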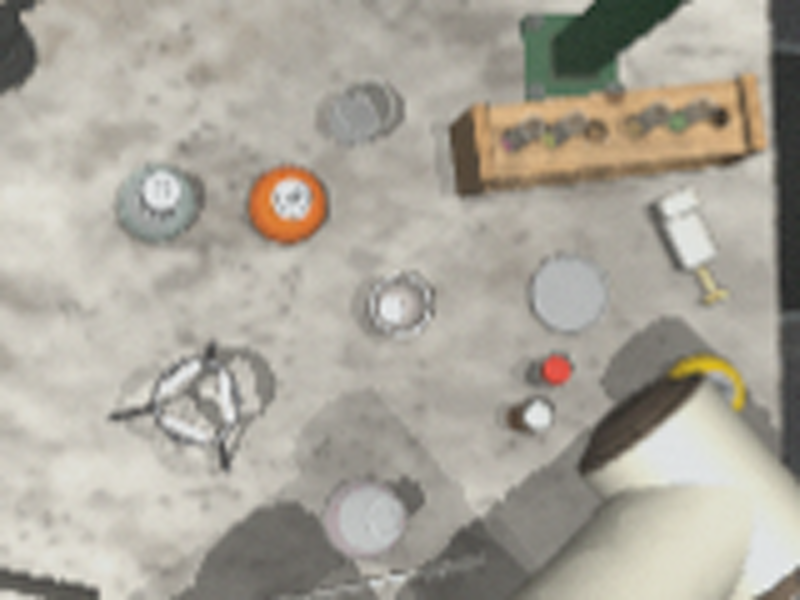

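The lamps: clear glass at top0 (445,264), orange at (482,265), yellow at about (603,318) partly under the arm. The clear one is the one meant, since orange and yellow are excluded, and crop t1 shows it at (158,203) as a grey glass body with an aluminium cap. The tripod ring is at crop (197,400), the crucible at (401,305), and the flask at (367,518). The lid is at top0 (243,305).

```bash
cat >> h.py <<'E'
def go(x,y,z,th=None):
    """prints the shift (mm, tool axes) and turn about tool z (rad) from the measured pose"""
    s=r.sense(); R=np.array(s['ee_rot']); d=R.T@(np.array([x,y,z])-s['tcp_pos'])*1000
    cur=np.degrees(np.arctan2(R[1,1],R[0,1])); 
    t=0 if th is None else -np.radians((th-cur+180)%360-180)
    Rt=R if th is None else np.column_stack([[-np.sin(np.radians(th)),np.cos(np.radians(th)),0],[np.cos(np.radians(th)),np.sin(np.radians(th)),0],[0,0,-1]])
    if th is not None: Rt[:,0]=np.cross(Rt[:,1],Rt[:,2])
    rv=cv2.Rodrigues(R.T@Rt)[0].ravel()
    print('t',round(s['time_s'],2),'at',np.round(s['tcp_pos'],4),'th',round(cur,1),'move',np.round(d,1),'turn',np.round(rv,3),'F',np.round(s['wrist_force'],1),'w',round(s['gripper_width'],3))
E
python3 - <<'E'
from h import *
c=r.capture('top')
f=lambda u,v,z:np.round(onz(c,(280+u/5,145+v/5),z),4)
print('lamp',f(158,203,.02),'cap',f(161,187,.081),'orange',f(288,205,.02),'cruc',f(401,305,.046),'tri',f(197,400,.13),'flask',f(367,518,.05))
print('feet',f(110,415,0.005),f(211,348,.005),f(225,467,.005))
l=f(158,203,.02); go(l[0]-.06,l[1]+.02,.26,180)
w=r.capture('wrist'); print(w['camera_matrix'],-w['R'].T@w['t']-r.sense()['tcp_pos'],w['R'][2])
E
```

```text
lamp [ 0.6272 -0.2053] cap [ 0.6301 -0.2037] orange [ 0.626  -0.3082] cruc [ 0.5442 -0.3916] tri [ 0.4656 -0.2263] flask [ 0.38   -0.3627]
feet [ 0.4601 -0.168 ] [ 0.5135 -0.248 ] [ 0.4194 -0.2587]
t 0.2 at [ 0.2704 -0.563   0.2019] th 115.7 move [-431.   212.1  -57.9] turn [ 1.000e-03  1.000e-03 -1.123e+00] F [0.2 0.8 0. ] w 1.0
[[336.17046823   0.         277.77380888]
 [  0.         336.17046823 205.63839528]
 [  0.           0.           1.        ]] [-0.07455615 -0.0363242   0.18243265] [ 0.27139197  0.12997994 -0.95365173]
```

>>> {"method": "servo_tool", "body": {
  "commands": [
    [[0,-45,22,-20,0,0,-0.14],[0,-90,44,-40,0,0,-0.28],[0,-135,66,-60,0,0,-0.42],[0,-180,88,-60,0,0,-0.56],[0,-220,108,-60,0,0,-0.7]]
  ]
}}

```text
time_s: 0.75
tcp_pos: [0.4198, -0.3741, 0.2637]
ee_rot: [[-0.406, -0.914, 0.002], [-0.914, 0.406, -0.001], [0.0, -0.003, -1.0]]
wrist_force: [0.7, 0.5, -0.1]
gripper_width: 1.001
gripper_force: 0.0
```

```bash
python3 -c "
from h import *
go(.56,-.2,.26,180)"
```

```text
t 0.75 at [ 0.4198 -0.3741  0.2637] th 156.1 move [-216.   -57.6    3.8] turn [-0.002 -0.001 -0.418] F [ 0.7  0.5 -0.1] w 1.001
```

>>> {"method": "servo_tool", "body": {
  "commands": [
    [[0,-45,-12,0,0,0,-0.1],[0,-90,-24,0,0,0,-0.2],[0,-140,-36,0,0,0,-0.3],[0,-185,-48,2,0,0,-0.4],[0,-215,-57,3,0,0,-0.418]]
  ]
}}

```text
time_s: 1.25
tcp_pos: [0.5602, -0.2, 0.2592]
ee_rot: [[-0.001, -1.0, 0.0], [-1.0, 0.001, 0.0], [-0.0, -0.0, -1.0]]
wrist_force: [-0.3, -0.7, -0.4]
gripper_width: 0.998
gripper_force: 0.0
```

```bash
python3 -c "
from h import *
go(.63,-.2045,.16,180)
w=r.capture('wrist');np.save('w1.npy',w,allow_pickle=True)
cv2.imwrite('pics/w1.png',cv2.resize(w['pixels'][:,:,::-1],(800,600),interpolation=cv2.INTER_CUBIC))
for n,p in dict(lampbase=(.6272,-.2053,.0),captop=(.63,-.204,.081),cruc=(.5442,-.3916,.046),tri=(.4656,-.2263,.13)).items(): print(n,proj(w,p)/.7)
"
```

```text
t 1.25 at [ 0.5602 -0.2     0.2592] th 180.0 move [  4.5 -69.8  99.2] turn [-0.     0.    -0.001] F [-0.3 -0.7 -0.4] w 0.998
lampbase [[325.19094992 231.24991243]]
captop [[306.58946843 251.52947176]]
cruc [[419.35167839 -10.91184759]]
tri [[541.56791944 234.30370875]]
```

View pics/w1.png

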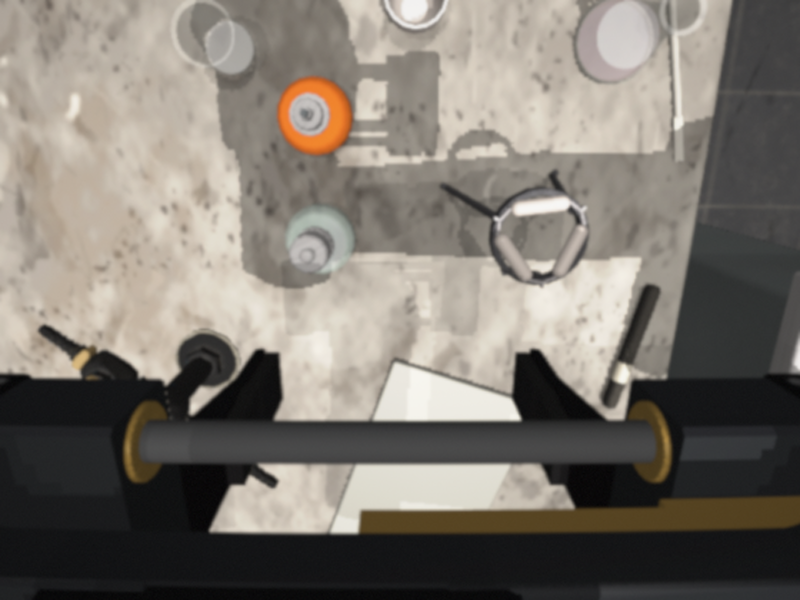

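```bash
python3 -c "
from h import *
w=np.load('w1.npy',allow_pickle=True).item(); c=r.capture('top'); s=r.capture('side')
W=lambda u,v,z:np.round(onz(w,(u*.7,v*.7),z),4)
print('cap',W(313,249,.081),W(307,255,.088),'lamp',W(320,238,.018),'tri',W(539,234,.13),'stand',W(205,360,0),'mat corner',W(396,360,.008))
# stereo triangulate shelf front edge corner & stand top
def tri(a,b):
    d1,o1=ray(c,np.array(a)*.7);d2,o2=ray(s,np.array(b)*.7)
    A=np.column_stack([d1,-d2]);k=np.linalg.lstsq(A,o2-o1,rcond=None)[0];print(np.round(o1+d1*k[0],3),np.round(o2+d2*k[1],3))
tri((386,225),(330,282)); tri((405,213),(320,257)); tri((590,200),(418,150))
"
```

```text
cap [ 0.625 -0.206] [ 0.6285 -0.2029] lamp [ 0.6294 -0.2024] tri [ 0.4673 -0.2265] stand [ 0.7555 -0.0742] mat corner [ 0.5617 -0.0782]
[ 0.713 -0.046  0.139] [ 0.718 -0.043  0.141]
[ 0.738 -0.095  0.167] [ 0.768 -0.077  0.174]
[ 0.747 -0.533  0.264] [ 0.754 -0.529  0.265]
```

>>> {"method": "servo_tool", "body": {
  "commands": [
    [[0,0,-20,20,0,0,0],[0,1,-40,45,0,0,0],[0,2,-55,80,0,0,0],[0,4,-68,110,0,0,0],[0,4,-68,130,0,0,0]]
  ]
}}

```text
time_s: 1.9
tcp_pos: [0.626, -0.2082, 0.1263]
ee_rot: [[-0.007, -1.0, -0.003], [-1.0, 0.007, 0.001], [-0.001, 0.003, -1.0]]
wrist_force: [-0.3, -0.2, 0.0]
gripper_width: 1.0
gripper_force: 0.0
```

```bash
python3 -c "
from h import *
go(.628,-.204,.064,180)
w=r.capture('wrist')
cv2.imwrite('pics/w2.png',cv2.resize(w['pixels'][:,:,::-1],(800,600),interpolation=cv2.INTER_CUBIC))
print(proj(w,[[.628,-.204,.088],[.628,-.204,.081]])/.7)
"
```

```text
t 1.9 at [ 0.626  -0.2082  0.1263] th 179.6 move [-4.2 -2.2 62.3] turn [ 0.003  0.001 -0.007] F [-0.3 -0.2  0. ] w 1.0
[[393.68003734 328.96841277]
 [393.71871008 323.86063953]]
```

View pics/w2.png

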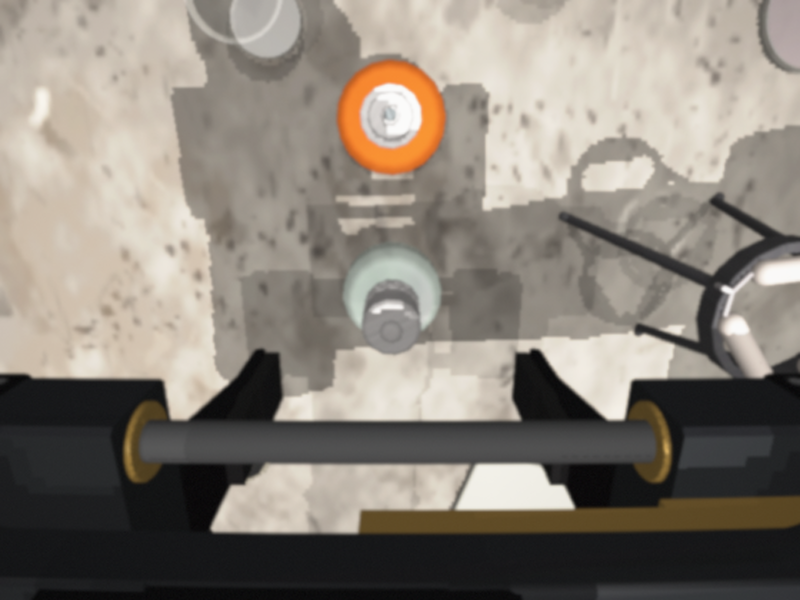

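Cap button at (391,331), within about 1 mm of the prediction, so I go down and grip.

>>> {"method": "servo_tool", "body": {
  "commands": [
    [[0,-4.5,-2.2,0,0,0,0],[0,-4.5,-2.2,15,0,0,0],[0,-4.5,-2.2,35,0,0,0],[0,-4.5,-2.2,55,0,0,0],[0,-4.5,-2.2,62,0,0,0]]
  ]
}}

```text
time_s: 2.45
tcp_pos: [0.6286, -0.2028, 0.0677]
ee_rot: [[-0.006, -1.0, -0.0], [-1.0, 0.006, 0.0], [-0.0, 0.0, -1.0]]
wrist_force: [-0.5, 0.5, -0.3]
gripper_width: 0.998
gripper_force: 0.0
```

>>> {"method": "servo_tool", "body": {
  "commands": [
    [[0,0,0,0,0,0,0],[0.5,0,0,0,0,0,0],[1,0,0,0,0,0,0],[1,0,0,0,0,0,0],[1,0,0,0,0,0,0]]
  ]
}}

```text
time_s: 2.95
tcp_pos: [0.6293, -0.2026, 0.0682]
ee_rot: [[-0.005, -1.0, 0.001], [-1.0, 0.005, -0.0], [0.0, -0.001, -1.0]]
wrist_force: [-0.2, 0.5, 0.3]
gripper_width: 0.721
gripper_force: 0.0
```

>>> {"method": "servo_tool", "body": {
  "commands": [
    [[1,0,0,0,0,0,0],[1,0,0,0,0,0,0],[1,0,0,0,0,0,0],[1,0,0,0,0,0,0],[1,0,0,0,0,0,0]]
  ]
}}

```text
time_s: 3.45
tcp_pos: [0.629, -0.2026, 0.0674]
ee_rot: [[-0.005, -1.0, -0.0], [-1.0, 0.005, -0.0], [0.0, 0.0, -1.0]]
wrist_force: [-0.3, 0.4, -0.7]
gripper_width: 0.262
gripper_force: 0.0
```

```bash
python3 -c "
from h import *
go(.498,-.023,.12,180)"
```

```text
t 3.45 at [ 0.629  -0.2026  0.0674] th 179.7 move [-178.9  131.9  -52.6] turn [ 0.    -0.    -0.005] F [-0.3  0.4 -0.7] w 0.262
```

```bash
python3 -c "
from h import *
s=r.sense();print(s['gripper_width'],s['gripper_force'])
w=r.capture('wrist');t=r.capture('side')
a=cv2.resize(w['pixels'][150:350,130:430],(600,400));b=cv2.resize(t['pixels'][150:250,210:360],(300,200))
im=np.zeros((400,800,3),np.uint8); im=np.vstack([a[:,:,::-1],np.hstack([b[:,:,::-1],np.zeros((200,300,3),np.uint8)])]);cv2.imwrite('pics/w3.png',im)
print(r.sense()['gripper_width'])
"
```

```text
0.2615948717200105 0.0
0.17272309449621936
```

View pics/w3.png

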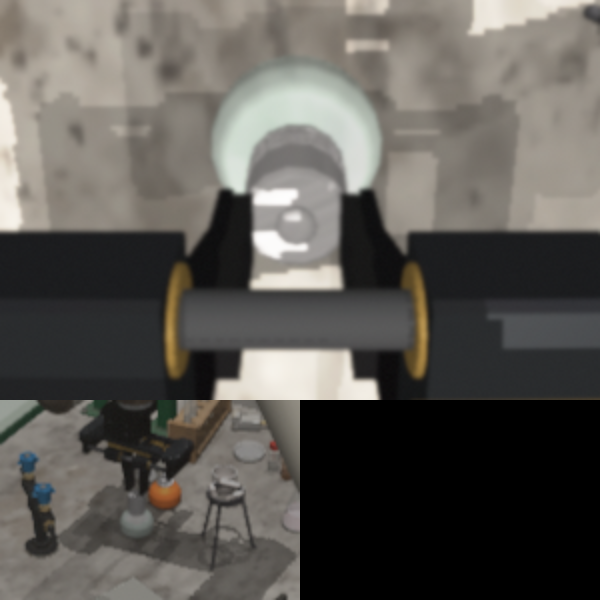

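```bash
python3 -c "
from h import *
s=r.sense();print(s['gripper_width'],s['gripper_force'],s['tcp_pos'])
w=r.capture('wrist')
print(onz(w,(277.5,264),.088),proj(w,[s['tcp_pos'],[.629,-.2026,.088],s['tcp_pos']+[0,0,-.011]]), 'lampbody', onz(w,(278,150+62),.02))
cv2.imwrite('pics/w4.png',cv2.resize(w['pixels'][150:350,130:430],(600,400))[:,:,::-1])
"
```

```text
0.17272309449621936 0.0 [ 0.62899686 -0.20259636  0.06742631]
[ 0.62964541 -0.20241324] [[278.61575775 247.58010024]
 [278.7050204  263.67999901]
 [278.57211749 240.19874552]] lampbody [ 0.62929557 -0.20893664]
```

View pics/w4.png

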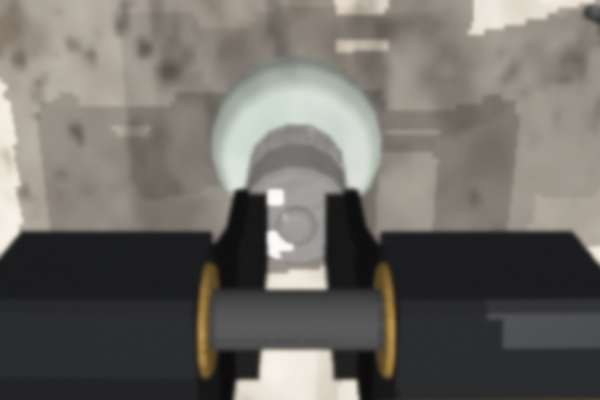

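```bash
python3 -c "
from h import *
t=r.capture('side');T=r.sense()['tcp_pos']; print(r.sense()['gripper_width'])
crop(t,235,150,80,60,10,'s4.png')
p=proj(t,[T,T-[0,0,.011],[.629,-.2026,.088],[.629,-.2026,.047],[.629,-.2026,0]]);print((p-[235,150])*10)
"
```

```text
0.07652417994914332
[[436.31093782 486.27935377]
 [436.71290284 511.30872564]
 [435.48044879 438.93275458]
 [436.98544457 532.57046411]
 [438.65968394 636.87878387]]
```

View pics/s4.png

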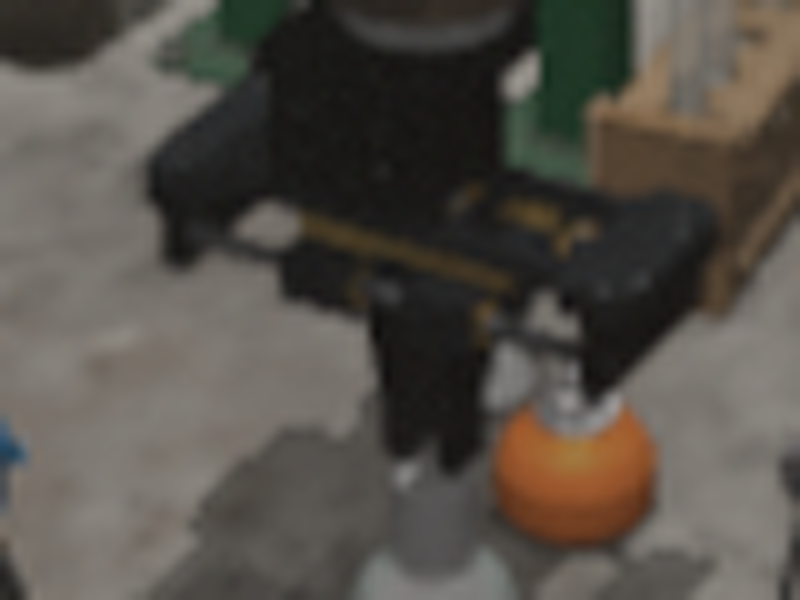

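```bash
python3 -c "
from h import *
s=r.sense();T=s['tcp_pos'];print(s['gripper_width'],s['gripper_force'],s['wrist_force'])
t=r.capture('side');w=r.capture('wrist');print(-t['R'].T@t['t'])
for a in (.011,0,-.005,-.01,-.015):
  z=np.array([0,0,-a]);print(a,'wrist',proj(w,[T+z+[0,-.0095,0],T+z+[0,-.0095,0]+[.003,0,0]]).round(0).tolist(),'side',((proj(t,[T+z+[.003,.0095,0],T+z+[-.003,.0095,0],T+z+[-.012,.0095,0]])-[235,150])*10).round(0).tolist())
crop(w,230,215,100,75,8,'w5.png')
"
```

```text
0.07652417994914332 0.0 [-0.74520143 -1.01207675 -0.29984217]
[-0.13938847  1.08638661  1.13594706]
0.011 wrist [[279.0, 226.0], [274.0, 226.0]] side [[416.0, 522.0], [431.0, 527.0], [452.0, 535.0]]
0 wrist [[279.0, 233.0], [273.0, 233.0]] side [[416.0, 497.0], [430.0, 502.0], [452.0, 509.0]]
-0.005 wrist [[279.0, 236.0], [273.0, 236.0]] side [[415.0, 486.0], [430.0, 491.0], [452.0, 498.0]]
-0.01 wrist [[279.0, 239.0], [273.0, 239.0]] side [[415.0, 474.0], [430.0, 479.0], [452.0, 486.0]]
-0.015 wrist [[279.0, 243.0], [273.0, 243.0]] side [[415.0, 463.0], [430.0, 468.0], [452.0, 475.0]]
```

View pics/w5.png

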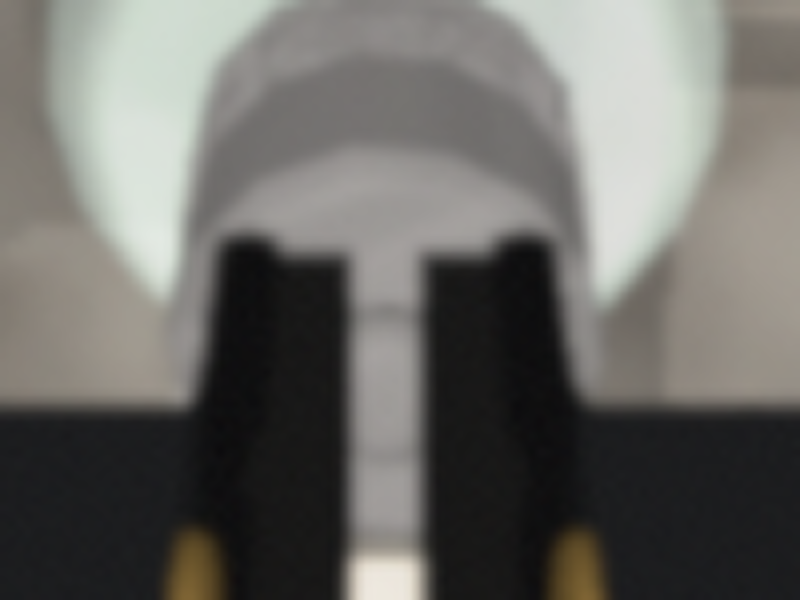

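Pictures w5 and s4 show the fingertips standing above the cap, about 21 mm behind the reported TCP instead of 11 mm ahead of it. That means real heights are about 32 mm above what the tool report implies. I open, go about 34 mm lower, and grip again.

>>> {"method": "servo_tool", "body": {
  "commands": [
    [[0.2,0,0,0,0,0,0],[0.2,0,0,0,0,0,0],[0.2,0,0,0,0,0,0],[0.2,0,0,0,0,0,0],[0.2,0,0,0,0,0,0]]
  ]
}}

```text
time_s: 4.25
tcp_pos: [0.6289, -0.2026, 0.0674]
ee_rot: [[-0.005, -1.0, -0.0], [-1.0, 0.005, -0.0], [0.0, 0.0, -1.0]]
wrist_force: [-0.1, -0.3, -0.1]
gripper_width: 0.4
gripper_force: 0.0
```

>>> {"method": "servo_tool", "body": {
  "commands": [
    [[0.2,0,0,0,0,0,0],[0.2,0,0,0,0,0,0],[0.2,0,0,0,0,0,0],[0.2,0,0,0,0,0,0],[0.2,0,0,0,0,0,0]]
  ]
}}

```text
time_s: 4.75
tcp_pos: [0.629, -0.2026, 0.0675]
ee_rot: [[-0.005, -1.0, -0.0], [-1.0, 0.005, 0.0], [-0.0, 0.0, -1.0]]
wrist_force: [0.9, -0.1, -0.5]
gripper_width: 0.782
gripper_force: 0.0
```

>>> {"method": "servo_tool", "body": {
  "commands": [
    [[0.2,0,0,7,0,0,0],[0.2,0,0,15,0,0,0],[0.2,0,0,22,0,0,0],[0.2,0,0,28,0,0,0],[0.2,0,0,34,0,0,0]]
  ]
}}

```text
time_s: 5.25
tcp_pos: [0.6288, -0.2026, 0.0325]
ee_rot: [[-0.005, -1.0, -0.001], [-1.0, 0.005, 0.0], [-0.0, 0.001, -1.0]]
wrist_force: [0.6, 0.3, -0.1]
gripper_width: 0.801
gripper_force: 0.0
```

>>> {"method": "servo_tool", "body": {
  "commands": [
    [[1,0,0,0,0,0,0],[1,0,0,0,0,0,0],[1,0,0,0,0,0,0],[1,0,0,0,0,0,0],[1,0,0,0,0,0,0]]
  ]
}}

```text
time_s: 5.75
tcp_pos: [0.6292, -0.2026, 0.0339]
ee_rot: [[-0.005, -1.0, 0.001], [-1.0, 0.005, -0.0], [0.0, -0.001, -1.0]]
wrist_force: [0.2, 0.3, 0.1]
gripper_width: 0.43
gripper_force: 0.0
```

>>> {"method": "servo_tool", "body": {
  "commands": [
    [[1,0,0,0,0,0,0],[1,0,0,0,0,0,0],[1,0,0,0,0,0,0],[1,0,0,0,0,0,0],[1,0,0,0,0,0,0]]
  ]
}}

```text
time_s: 6.25
tcp_pos: [0.6291, -0.2026, 0.0337]
ee_rot: [[-0.005, -1.0, 0.0], [-1.0, 0.005, -0.0], [0.0, -0.0, -1.0]]
wrist_force: [-1.0, 0.5, 1.8]
gripper_width: 0.351
gripper_force: 30.0
```

>>> {"method": "servo_tool", "body": {
  "commands": [
    [[1,0,0,-10,0,0,0],[1,0,0,-25,0,0,0],[1,0,0,-45,0,0,0],[1,0,0,-65,0,0,0],[1,-20,15,-80,0,0,0]]
  ]
}}

```text
time_s: 6.75
tcp_pos: [0.6161, -0.1841, 0.1161]
ee_rot: [[-0.007, -1.0, 0.004], [-1.0, 0.007, -0.001], [0.001, -0.004, -1.0]]
wrist_force: [0.3, 0.4, 0.5]
gripper_width: 0.354
gripper_force: 30.0
```

>>> {"method": "servo_tool", "body": {
  "commands": [
    [[1,-35,25,0,0,0,0],[1,-72,52,0,0,0,0],[1,-110,80,0,0,0,0],[1,-145,105,0,0,0,0],[1,-160,116,0,0,0,0]]
  ]
}}

```text
time_s: 7.25
tcp_pos: [0.4971, -0.02, 0.115]
ee_rot: [[-0.003, -1.0, 0.001], [-1.0, 0.003, 0.001], [-0.001, -0.001, -1.0]]
wrist_force: [-0.1, 0.0, -0.5]
gripper_width: 0.352
gripper_force: 30.0
```

```bash
python3 -c "
from h import *
go(.498,-.023,.005,180)
s=r.capture('side'); crop(s,180,140,160,120,5,'s6.png')
w=r.capture('wrist'); np.save('w6.npy',w,allow_pickle=True)
print(proj(s,[.629,-.203,.07]))"
```

```text
t 7.25 at [ 0.4971 -0.02    0.115 ] th 179.8 move [  3.1  -0.7 110. ] turn [-0.001  0.001 -0.003] F [-0.1  0.  -0.5] w 0.352
[[278.6711872  197.97858214]]
```

View pics/s6.png

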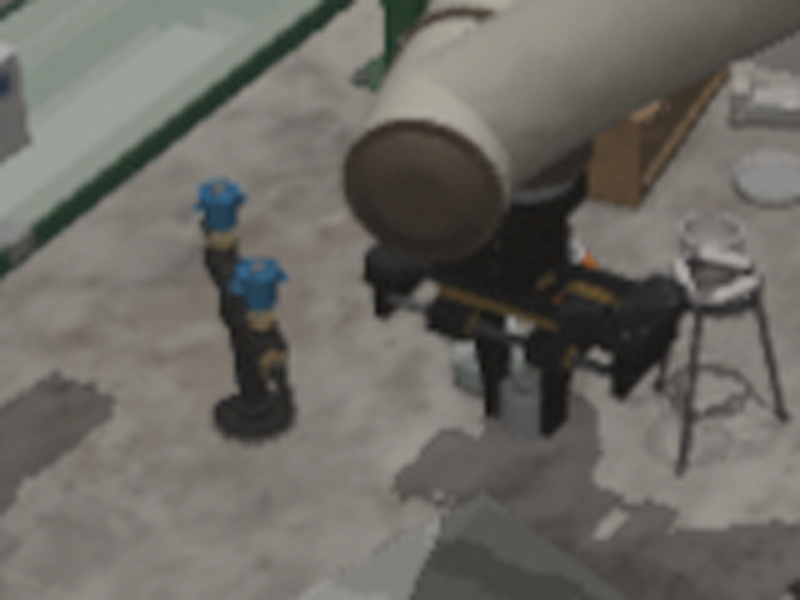

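s6 shows the cap held at (515,405), with the uncapped lamp upright behind it at (465,370). I lower the cap onto the mat and release it.

>>> {"method": "servo_tool", "body": {
  "commands": [
    [[1,3,-0.7,35,0,0,0],[1,3,-0.7,70,0,0,0],[1,3,-0.7,95,0,0,0],[1,3,-0.7,110,0,0,0],[1,3,-0.7,116,0,0,0]]
  ]
}}

```text
time_s: 7.85
tcp_pos: [0.4997, -0.0257, -0.0036]
ee_rot: [[-0.006, -1.0, -0.002], [-1.0, 0.006, -0.001], [0.001, 0.002, -1.0]]
wrist_force: [1.1, -0.4, -0.5]
gripper_width: 0.355
gripper_force: 30.0
```

>>> {"method": "servo_tool", "body": {
  "commands": [
    [[1,0,0,1.5,0,0,0],[1,0,0,2.5,0,0,0],[0,0,0,2.5,0,0,0],[0,0,0,2.5,0,0,0],[0,0,0,2.5,0,0,0]]
  ]
}}

```text
time_s: 8.35
tcp_pos: [0.5, -0.0248, -0.0044]
ee_rot: [[-0.005, -1.0, 0.001], [-1.0, 0.005, 0.0], [-0.0, -0.001, -1.0]]
wrist_force: [0.5, 0.1, -0.8]
gripper_width: 0.536
gripper_force: 0.0
```

>>> {"method": "servo_tool", "body": {
  "commands": [
    [[0,0,0,0,0,0,0],[0,0,0,-5,0,0,0],[0,0,0,-40,0,0,0],[0,0,0,-80,0,0,0],[0,0,0,-110,0,0,0]]
  ]
}}

```text
time_s: 8.85
tcp_pos: [0.5002, -0.0249, 0.1076]
ee_rot: [[-0.004, -1.0, 0.002], [-1.0, 0.004, 0.0], [-0.0, -0.002, -1.0]]
wrist_force: [0.4, -0.6, 0.3]
gripper_width: 0.964
gripper_force: 0.0
```

```bash
python3 -c "
from h import *
go(.6285,-.2035,.08,180)
t=r.capture('side'); crop(t,220,150,160,120,5,'s7.png')
p=proj(t,[[.498,-.023,.042]])-[220,150];print(p*5)"
```

```text
t 8.85 at [ 0.5002 -0.0249  0.1076] th 179.7 move [ 178.1 -129.    27.8] turn [-0.002  0.    -0.004] F [ 0.4 -0.6  0.3] w 0.964
[[328.36359791 471.6310034 ]]
```

View pics/s7.png

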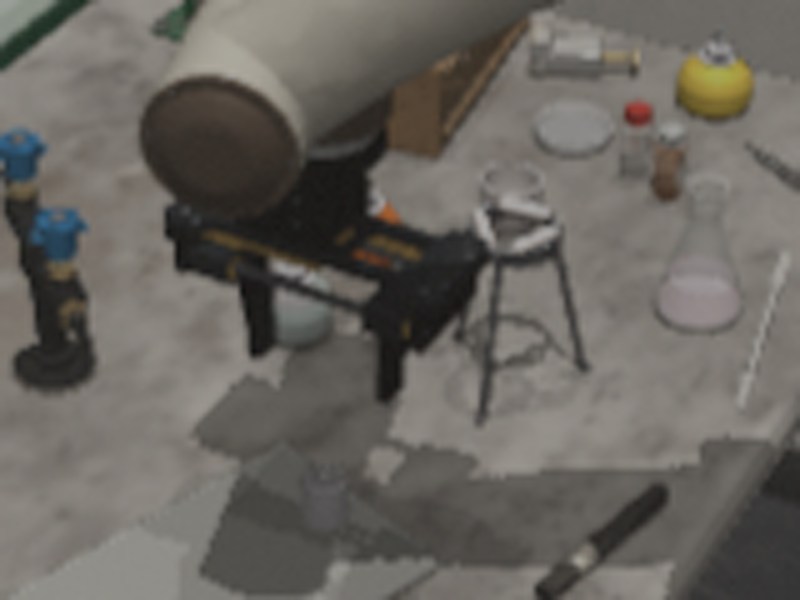

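```bash
python3 -c "
from h import *
t=r.capture('side');T=r.sense()['tcp_pos'];g=r.sense()['gripper_width']*.0435
for a in (.011,.016,.021,.026):
  print(a,((proj(t,[T+[sx*g+e,sy*.0095,a] for sx,e in((1,0),(1,.012),(-1,0),(-1,-.012)) for sy in (1,-1)])-[220,150])*5).round(0).tolist())
"
```

```text
0.011 [[256.0, 361.0], [271.0, 345.0], [240.0, 355.0], [255.0, 339.0], [374.0, 402.0], [389.0, 386.0], [391.0, 408.0], [405.0, 391.0]]
0.016 [[256.0, 354.0], [271.0, 339.0], [240.0, 349.0], [255.0, 333.0], [374.0, 396.0], [389.0, 379.0], [391.0, 402.0], [406.0, 385.0]]
0.021 [[256.0, 348.0], [271.0, 332.0], [240.0, 343.0], [255.0, 327.0], [374.0, 390.0], [389.0, 373.0], [391.0, 395.0], [406.0, 379.0]]
0.026 [[256.0, 342.0], [271.0, 326.0], [239.0, 336.0], [255.0, 321.0], [374.0, 383.0], [389.0, 367.0], [391.0, 389.0], [406.0, 373.0]]
```

>>> {"method": "servo_tool", "body": {
  "commands": [
    [[0,36,-26,0,0,0,0],[0,72,-52,0,0,0,0],[0,108,-78,0,0,0,0],[0,144,-104,0,0,0,0],[0,178,-129,0,0,0,0]]
  ]
}}

```text
time_s: 9.45
tcp_pos: [0.6281, -0.2051, 0.1043]
ee_rot: [[-0.005, -1.0, -0.001], [-1.0, 0.005, 0.0], [-0.0, 0.001, -1.0]]
wrist_force: [0.5, 0.5, 0.2]
gripper_width: 1.001
gripper_force: 0.0
```

```bash
python3 -c "
from h import *
go(.6285,-.2035,-.014,180)
w=r.capture('wrist'); cv2.imwrite('pics/w8.png',cv2.resize(w['pixels'][:,:,::-1],(800,600),interpolation=cv2.INTER_CUBIC))
print(proj(w,[[.6285,-.2035,.07],[.6285,-.2035,.047],[.6285,-.2035,.018]])/.7)"
```

```text
t 9.45 at [ 0.6281 -0.2051  0.1043] th 179.7 move [ -1.6  -0.5 118.3] turn [ 0.001  0.    -0.005] F [0.5 0.5 0.2] w 1.001
[[397.01481046 327.16799916]
 [396.94866034 311.24979298]
 [396.879902   294.70498835]]
```

View pics/w8.png

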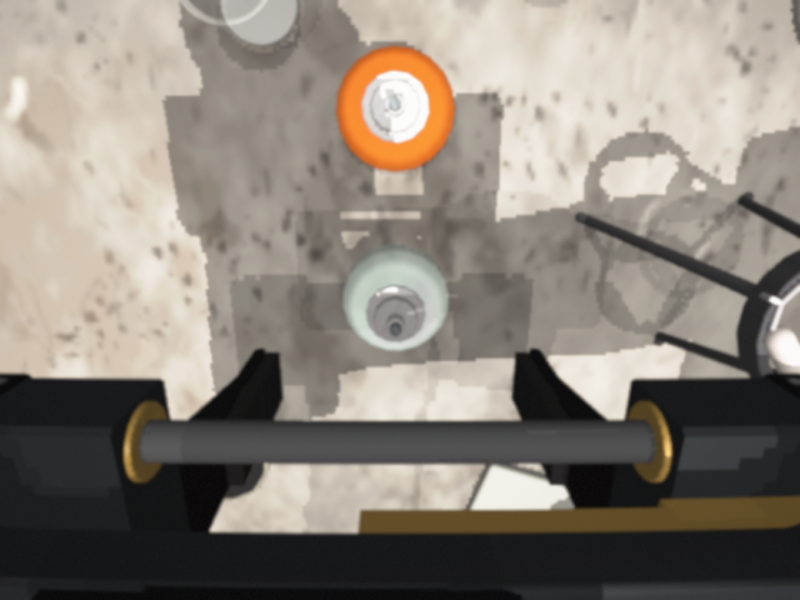

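>>> {"method": "servo_tool", "body": {
  "commands": [
    [[0,-1.5,-0.5,20,0,0,0],[0,-1.5,-0.5,50,0,0,0],[0,-1.5,-0.5,80,0,0,0],[0,-1.5,-0.5,100,0,0,0],[0,-1.5,-0.5,110,0,0,0]]
  ]
}}

```text
time_s: 10.0
tcp_pos: [0.626, -0.2017, -0.008]
ee_rot: [[-0.006, -1.0, -0.005], [-1.0, 0.005, 0.001], [-0.001, 0.005, -1.0]]
wrist_force: [-0.5, 0.3, -1.8]
gripper_width: 0.998
gripper_force: 0.0
```

>>> {"method": "servo_tool", "body": {
  "commands": [
    [[0,0,0,2,0,0,0],[0,0,0,4,0,0,0],[1,0,0,4,0,0,0],[1,0,0,4,0,0,0],[1,0,0,4,0,0,0]]
  ]
}}

```text
time_s: 10.5
tcp_pos: [0.6287, -0.2022, -0.008]
ee_rot: [[-0.005, -1.0, 0.002], [-1.0, 0.005, -0.0], [0.0, -0.002, -1.0]]
wrist_force: [0.8, 0.3, 0.2]
gripper_width: 0.808
gripper_force: 0.0
```

>>> {"method": "servo_tool", "body": {
  "commands": [
    [[1,0,0,0,0,0,0],[1,0,0,0,0,0,0],[1,0,0,0,0,0,0],[1,0,0,0,0,0,0],[1,0,0,0,0,0,0]]
  ]
}}

```text
time_s: 11.0
tcp_pos: [0.6286, -0.2021, -0.0085]
ee_rot: [[-0.005, -1.0, 0.001], [-1.0, 0.005, -0.0], [0.0, -0.001, -1.0]]
wrist_force: [-0.4, 1.2, 3.3]
gripper_width: 0.692
gripper_force: 30.0
```

```bash
python3 -c "
from h import *
go(.531,.0715,.05,180)
t=r.capture('side'); crop(t,230,140,120,90,6,'s9.png')"
```

```text
t 11.0 at [ 0.6286 -0.2021 -0.0085] th 179.7 move [-273.2   98.8  -58.6] turn [-0.001 -0.    -0.005] F [-0.4  1.2  3.3] w 0.692
```

View pics/s9.png

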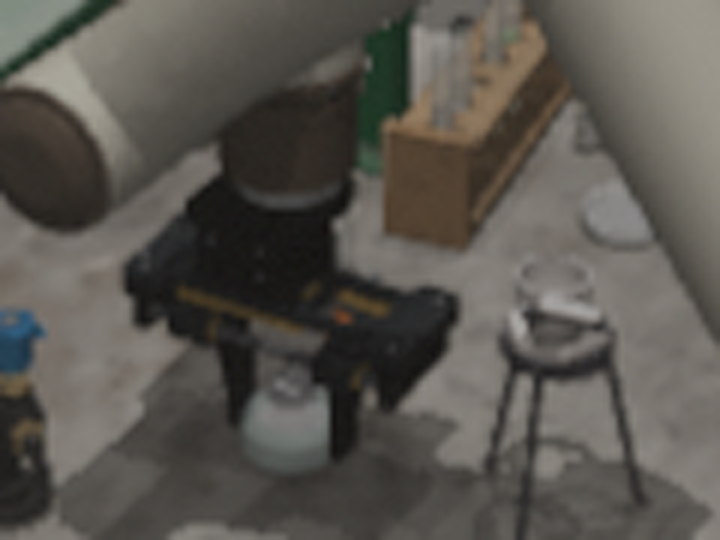

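s9 shows the lamp upright between the fingers at (288,430), with the grip force at 30 N. I lift it and carry it to the middle of the mat.

>>> {"method": "servo_tool", "body": {
  "commands": [
    [[1,0,0,-5,0,0,0],[1,0,0,-18,0,0,0],[1,0,0,-33,0,0,0],[1,0,0,-50,0,0,0],[1,0,0,-66,0,0,0]]
  ]
}}

```text
time_s: 11.55
tcp_pos: [0.6284, -0.2022, 0.0587]
ee_rot: [[-0.005, -1.0, 0.001], [-1.0, 0.005, -0.0], [0.0, -0.001, -1.0]]
wrist_force: [1.7, 0.2, -2.3]
gripper_width: 0.694
gripper_force: 30.0
```

>>> {"method": "servo_tool", "body": {
  "commands": [
    [[1,-15,5,0,0,0,0],[1,-40,14,0,0,0,0],[1,-75,27,0,0,0,0],[1,-110,40,0,0,0,0],[1,-140,51,0,0,0,0]]
  ]
}}

```text
time_s: 12.05
tcp_pos: [0.5762, -0.0598, 0.0569]
ee_rot: [[-0.005, -1.0, -0.001], [-1.0, 0.005, 0.0], [-0.0, 0.001, -1.0]]
wrist_force: [0.6, 0.2, -0.9]
gripper_width: 0.691
gripper_force: 30.0
```

>>> {"method": "servo_tool", "body": {
  "commands": [
    [[1,-35,12,0,0,0,0],[1,-70,25,0,0,0,0],[1,-100,36,0,0,0,0],[1,-122,44,0,0,0,0],[1,-134,48,0,0,0,0]]
  ]
}}

```text
time_s: 12.55
tcp_pos: [0.5291, 0.0743, 0.0571]
ee_rot: [[-0.003, -1.0, -0.0], [-1.0, 0.003, 0.0], [-0.0, 0.0, -1.0]]
wrist_force: [-0.7, -0.7, -1.6]
gripper_width: 0.692
gripper_force: 30.0
```

```bash
python3 -c "
from h import *
go(.531,.0725,.002,180)"
```

```text
t 12.55 at [0.5291 0.0743 0.0571] th 179.8 move [ 1.8 -1.9 55.1] turn [ 0.     0.    -0.003] F [-0.7 -0.7 -1.6] w 0.692
```

>>> {"method": "servo_tool", "body": {
  "commands": [
    [[1,1.8,-1.9,12,0,0,0],[1,1.8,-1.9,26,0,0,0],[1,1.8,-1.9,40,0,0,0],[1,1.8,-1.9,50,0,0,0],[1,1.8,-1.9,55,0,0,0]]
  ]
}}

```text
time_s: 13.05
tcp_pos: [0.5318, 0.0695, 0.0004]
ee_rot: [[-0.006, -1.0, -0.002], [-1.0, 0.006, -0.001], [0.001, 0.002, -1.0]]
wrist_force: [0.2, 0.0, -1.1]
gripper_width: 0.695
gripper_force: 30.0
```

>>> {"method": "servo_tool", "body": {
  "commands": [
    [[1,0,0,1,0,0,0],[1,0,0,2,0,0,0],[0,0,0,2,0,0,0],[0,0,0,2,0,0,0],[0,0,0,2,0,0,0]]
  ]
}}

```text
time_s: 13.55
tcp_pos: [0.5331, 0.0709, 0.0007]
ee_rot: [[-0.005, -1.0, 0.002], [-1.0, 0.005, 0.001], [-0.001, -0.002, -1.0]]
wrist_force: [0.3, -0.3, -0.0]
gripper_width: 0.886
gripper_force: 0.0
```

>>> {"method": "servo_tool", "body": {
  "commands": [
    [[0,0,0,2,0,0,0],[0,0,0,-5,0,0,0],[0,0,0,-40,0,0,0],[0,0,0,-85,0,0,0],[0,0,0,-130,0,0,0]]
  ]
}}

```text
time_s: 14.05
tcp_pos: [0.532, 0.0704, 0.1318]
ee_rot: [[-0.005, -1.0, -0.001], [-1.0, 0.005, -0.001], [0.001, 0.001, -1.0]]
wrist_force: [1.5, 0.9, 0.7]
gripper_width: 0.999
gripper_force: 0.0
```

```bash
python3 -c "
from h import *
go(.4673,-.2265,.25,180)"
```

```text
t 14.05 at [0.532  0.0704 0.1318] th 179.7 move [ 297.2   63.4 -118.1] turn [ 0.001 -0.001 -0.005] F [1.5 0.9 0.7] w 0.999
```

>>> {"method": "servo_tool", "body": {
  "commands": [
    [[0,20,4,-30,0,0,-0.02],[0,60,12,-40,0,0,-0.04],[0,105,22,-40,0,0,-0.06],[0,150,32,-40,0,0,-0.08],[0,195,42,-40,0,0,-0.1]]
  ]
}}

```text
time_s: 14.55
tcp_pos: [0.4888, -0.1256, 0.171]
ee_rot: [[0.097, -0.995, 0.002], [-0.995, -0.097, 0.0], [0.0, -0.002, -1.0]]
wrist_force: [1.4, -0.7, -0.1]
gripper_width: 0.999
gripper_force: 0.0
```

```bash
python3 -c "
from h import *
go(.466,-.2265,.171,185.3)"
```

```text
t 14.55 at [ 0.4888 -0.1256  0.171 ] th -174.5 move [98.2 32.5 -0.1] turn [-0.002 -0.     0.004] F [ 1.4 -0.7 -0.1] w 0.999
```

```bash
cat >> h.py <<'E'
def fit(w,X,c0,rng=.015,n=31,sgn=-1):
    """best shift (x,y) of model points X (at c0) on dark (sgn=-1) pixels"""
    g=cv2.GaussianBlur(cv2.cvtColor(w['pixels'],cv2.COLOR_RGB2GRAY),(3,3),0).astype(float); best=None
    for dx in np.linspace(-rng,rng,n):
        for dy in np.linspace(-rng,rng,n):
            p=proj(w,X+[c0[0]+dx,c0[1]+dy,0]).astype(np.float32)
            v=cv2.remap(g.astype(np.float32),p[:,0],p[:,1],cv2.INTER_LINEAR).mean()*sgn
            if best is None or v>best[0]: best=(v,c0[0]+dx,c0[1]+dy)
    return best
E
python3 -c "
from h import *
w=r.capture('wrist')
def model(th):
  a=np.radians(np.arange(0,360,6));P=[[.0315*np.cos(t),.0315*np.sin(t),.13] for t in a]
  for k in range(3):
    q=np.radians(th+120*k)
    for f in np.linspace(.1,.95,20): P.append([(.030+.028*f)*np.cos(q),(.030+.028*f)*np.sin(q),.12*(1-f)])
  return np.array(P)
b=[(fit(w,model(t),(.466,-.2265),.008,17),t) for t in range(85,107,3)]
for q in b: print(np.round(q[0],4),q[1])
print(proj(w,[.466,-.2265,.13]))
"
```

```text
[-127.5777    0.466    -0.2245] 85
[-122.73      0.466    -0.2245] 88
[-111.5214    0.466    -0.2235] 91
[-97.7034   0.466   -0.2235] 94
[-91.3327   0.467   -0.2235] 97
[-99.3932   0.467   -0.2245] 100
[-113.4801    0.466    -0.2245] 103
[-126.4328    0.466    -0.2235] 106
[[330.56458863  75.92608354]]
```

>>> {"method": "servo_tool", "body": {
  "commands": [
    [[0,25,8,0,0,0,-0.02],[0,55,18,0,0,0,-0.02],[0,80,26,0,0,0,-0.02],[0,95.5,32,0,0,0,-0.02],[0,95.5,32,0,0,0,-0.02]]
  ]
}}

```text
time_s: 15.1
tcp_pos: [0.466, -0.2238, 0.1703]
ee_rot: [[0.112, -0.994, 0.0], [-0.994, -0.112, -0.0], [0.0, -0.0, -1.0]]
wrist_force: [-0.6, 0.1, -0.2]
gripper_width: 1.002
gripper_force: 0.0
```

```bash
python3 -c "
from h import *
go(.4665,-.2245,.091,186.7)"
```

```text
t 15.1 at [ 0.466  -0.2238  0.1703] th -173.6 move [ 0.8 -0.4 79.3] turn [-0.    -0.    -0.005] F [-0.6  0.1 -0.2] w 1.002
```

>>> {"method": "servo_tool", "body": {
  "commands": [
    [[0,0.5,-0.4,15,0,0,0],[0,0.5,-0.4,35,0,0,0],[0,0.5,-0.4,55,0,0,0],[0,0.5,-0.4,70,0,0,0],[0,0.5,-0.4,79,0,0,0]]
  ]
}}

```text
time_s: 15.6
tcp_pos: [0.4667, -0.2219, 0.09]
ee_rot: [[0.115, -0.993, -0.001], [-0.993, -0.115, 0.0], [-0.001, 0.001, -1.0]]
wrist_force: [-0.6, -0.7, -0.4]
gripper_width: 0.998
gripper_force: 0.0
```

>>> {"method": "servo_tool", "body": {
  "commands": [
    [[1,0,0,0,0,0,0],[1,0,0,0,0,0,0],[1,0,0,0,0,0,0],[1,0,0,0,0,0,0],[1,0,0,0,0,0,0]]
  ]
}}

```text
time_s: 16.1
tcp_pos: [0.4671, -0.2229, 0.0917]
ee_rot: [[0.115, -0.993, 0.0], [-0.993, -0.115, -0.0], [0.0, -0.0, -1.0]]
wrist_force: [-1.9, 0.0, 2.6]
gripper_width: 0.732
gripper_force: 30.0
```

```bash
python3 -c "
from h import *
s=r.sense();print(s['gripper_force']);go(.532,.070,.2,186.7)"
```

```text
30.000675511546433
t 16.1 at [ 0.4671 -0.2229  0.0917] th -173.4 move [-283.5  -98.1 -108.3] turn [-0.    -0.    -0.002] F [-1.9  0.   2.6] w 0.732
```

>>> {"method": "servo_tool", "body": {
  "commands": [
    [[1,0,0,-10,0,0,0],[1,0,0,-30,0,0,0],[1,0,0,-55,0,0,0],[1,0,0,-85,0,0,0],[1,0,0,-110,0,0,0]]
  ]
}}

```text
time_s: 16.6
tcp_pos: [0.4671, -0.2227, 0.2025]
ee_rot: [[0.115, -0.993, 0.001], [-0.993, -0.115, 0.0], [-0.0, -0.001, -1.0]]
wrist_force: [0.5, -0.0, -2.9]
gripper_width: 0.736
gripper_force: 30.0
```

>>> {"method": "servo_tool", "body": {
  "commands": [
    [[1,-15,-5,0,0,0,0],[1,-40,-14,0,0,0,0],[1,-75,-26,0,0,0,0],[1,-110,-38,0,0,0,0],[1,-145,-50,0,0,0,0]]
  ]
}}

```text
time_s: 17.1
tcp_pos: [0.4999, -0.0716, 0.201]
ee_rot: [[0.114, -0.993, -0.0], [-0.993, -0.114, 0.001], [-0.001, 0.0, -1.0]]
wrist_force: [0.0, -0.1, -3.3]
gripper_width: 0.735
gripper_force: 30.0
```

>>> {"method": "servo_tool", "body": {
  "commands": [
    [[1,-35,-12,0,0,0,0],[1,-70,-24,0,0,0,0],[1,-105,-36,0,0,0,0],[1,-128,-44,0,0,0,0],[1,-138,-48,0,0,0,0]]
  ]
}}

```text
time_s: 17.6
tcp_pos: [0.5321, 0.0718, 0.2007]
ee_rot: [[0.117, -0.993, -0.0], [-0.993, -0.117, 0.001], [-0.001, 0.0, -1.0]]
wrist_force: [-0.2, -0.7, -4.1]
gripper_width: 0.732
gripper_force: 30.0
```

```bash
python3 -c "
from h import *
go(.532,.0705,.1,186.7)
c=r.capture('top')
s=r.capture('side');cv2.imwrite('pics/s10.png',s['pixels'][:,:,::-1])
"
```

```text
t 17.6 at [0.5321 0.0718 0.2007] th -173.3 move [  1.3   0.2 100.7] turn [0.    0.001 0.   ] F [-0.2 -0.7 -4.1] w 0.732
```

>>> {"method": "servo_tool", "body": {
  "commands": [
    [[1,1.3,0.2,15,0,0,0],[1,1.3,0.2,40,0,0,0],[1,1.3,0.2,65,0,0,0],[1,1.3,0.2,85,0,0,0],[1,1.3,0.2,97,0,0,0]]
  ]
}}

```text
time_s: 18.2
tcp_pos: [0.5306, 0.0666, 0.1023]
ee_rot: [[0.113, -0.994, -0.003], [-0.994, -0.113, -0.001], [0.001, 0.003, -1.0]]
wrist_force: [0.0, 0.1, -3.3]
gripper_width: 0.73
gripper_force: 30.0
```

>>> {"method": "servo_tool", "body": {
  "commands": [
    [[1,0,0,1,0,0,0],[1,0,0,2,0,0,0],[1,0,0,3.5,0,0,0],[1,0,0,3.5,0,0,0],[1,0,0,3.5,0,0,0]]
  ]
}}

```text
time_s: 18.7
tcp_pos: [0.5323, 0.0685, 0.1012]
ee_rot: [[0.115, -0.993, 0.001], [-0.993, -0.115, 0.001], [-0.0, -0.001, -1.0]]
wrist_force: [1.0, -0.1, -3.0]
gripper_width: 0.736
gripper_force: 30.0
```

>>> {"method": "servo_tool", "body": {
  "commands": [
    [[0,0,0,0,0,0,0],[0,0,0,0,0,0,0],[0,0,0,0,0,0,0],[0,0,0,0,0,0,0],[0,0,0,0,0,0,0]]
  ]
}}

```text
time_s: 19.2
tcp_pos: [0.5322, 0.0684, 0.1007]
ee_rot: [[0.115, -0.993, 0.001], [-0.993, -0.115, 0.0], [-0.0, -0.001, -1.0]]
wrist_force: [-0.6, 0.2, -0.6]
gripper_width: 0.989
gripper_force: 0.0
```

>>> {"method": "servo_tool", "body": {
  "commands": [
    [[0,0,0,-15,0,0,0],[0,0,0,-45,0,0,0],[0,0,0,-75,0,0,0],[0,-40,0,-90,0,0,0],[0,-70,0,-100,0,0,0]]
  ]
}}

```text
time_s: 19.7
tcp_pos: [0.5246, 0.1388, 0.2025]
ee_rot: [[0.114, -0.994, 0.003], [-0.994, -0.114, 0.002], [-0.001, -0.003, -1.0]]
wrist_force: [0.8, 0.1, -0.7]
gripper_width: 0.999
gripper_force: 0.0
```

```bash
cat >> h.py <<'E'
def tmodel(th,z0=0):
  a=np.radians(np.arange(0,360,6));P=[[.0315*np.cos(t),.0315*np.sin(t),.13+z0] for t in a]
  for k in range(3):
    q=np.radians(th+120*k)
    for f in np.linspace(.1,.95,20): P.append([(.030+.028*f)*np.cos(q),(.030+.028*f)*np.sin(q),.12*(1-f)+z0])
  return np.array(P)
E
python3 -c "
from h import *
w=r.capture('wrist')
for t in (93,96,99): print(t,np.round(fit(w,tmodel(t,.008),(.532,.07),.01,21),4))
go(.544,-.3916,.12,180)
"
```

```text
93 [-1.037992e+02  5.320000e-01  6.800000e-02]
96 [-9.02832e+01  5.32000e-01  6.70000e-02]
99 [-9.46038e+01  5.31000e-01  6.70000e-02]
t 19.75 at [0.5254 0.1425 0.2037] th -173.3 move [532.8  44.8  81.9] turn [-0.006  0.003  0.118] F [0.3 2.  1.3] w 0.997
```

>>> {"method": "servo_tool", "body": {
  "commands": [
    [[0,30,3,0,0,0,0.02],[0,75,6,0,0,0,0.05],[0,120,10,0,0,0,0.08],[0,165,14,0,0,0,0.1],[0,210,18,0,0,0,0.118]]
  ]
}}

```text
time_s: 20.25
tcp_pos: [0.5299, -0.0745, 0.2006]
ee_rot: [[-0.003, -1.0, 0.0], [-1.0, 0.003, -0.0], [0.0, -0.0, -1.0]]
wrist_force: [0.7, 1.2, -0.2]
gripper_width: 1.0
gripper_force: 0.0
```

>>> {"method": "servo_tool", "body": {
  "commands": [
    [[0,45,0,0,0,0,0],[0,90,-2,0,0,0,0],[0,135,-4,0,0,0,0],[0,180,-6,0,0,0,0],[0,200,-8,0,0,0,0]]
  ]
}}

```text
time_s: 20.75
tcp_pos: [0.537, -0.2763, 0.2]
ee_rot: [[-0.006, -1.0, -0.001], [-1.0, 0.006, -0.0], [0.0, 0.001, -1.0]]
wrist_force: [-0.2, -0.2, 0.0]
gripper_width: 1.0
gripper_force: 0.0
```

```bash
python3 -c "
from h import *
w=r.capture('wrist'); go(.5442,-.3916,.12,180)
a=np.radians(np.arange(0,360,6))
ring=lambda R,z:np.array([[R*np.cos(t),R*np.sin(t),z] for t in a])
for sgn in(1,-1): print(fit(w,ring(.0228,.046),(.5442,-.3916),.012,25,sgn))
cx=proj(w,[.5442,-.3916,.046])[0];print(cx)
cv2.imwrite('pics/w11.png',w['pixels'][:,:,::-1]); np.save('w11.npy',w,allow_pickle=True)
g=cv2.cvtColor(w['pixels'],cv2.COLOR_RGB2GRAY)
x0,y0=int(cx[0])-50,max(0,int(cx[1])-50)
h=cv2.HoughCircles(cv2.GaussianBlur(g[y0:y0+100,x0:x0+100],(3,3),0),cv2.HOUGH_GRADIENT,1,10,param1=80,param2=15,minRadius=20,maxRadius=45)
for k in h[0][:4]: print(k+[x0,y0,0],onz(w,(k[0]+x0,k[1]+y0),.046))
"
```

```text
t 20.8 at [ 0.5373 -0.2777  0.1998] th 179.6 move [113.8  -7.8  79.9] turn [ 0.001 -0.001 -0.007] F [ 1.  -1.5  1. ] w 1.004
(np.float32(202.92186), np.float64(0.5472), np.float64(-0.3896))
(np.float32(-137.35248), np.float64(0.5472), np.float64(-0.3816))
[269.71826338  64.8917583 ]
[266.5         65.5         25.20000076] [ 0.54720889 -0.39108957]
[252.5         70.5         38.90000153] [ 0.56038804 -0.38680349]
[272.5         74.5         21.60000038] [ 0.54169565 -0.38313325]
[261.5         75.5         25.20000076] [ 0.55204487 -0.3823199 ]
```

>>> {"method": "servo_tool", "body": {
  "commands": [
    [[0,35,-3,10,0,0,0],[0,75,-6,30,0,0,0],[0,105,-10,60,0,0,0],[0,112,-11,100,0,0,0],[0,112,-11,130,0,0,0]]
  ]
}}

```text
time_s: 21.3
tcp_pos: [0.547, -0.3857, 0.0674]
ee_rot: [[-0.005, -1.0, -0.002], [-1.0, 0.005, 0.001], [-0.001, 0.002, -1.0]]
wrist_force: [-0.4, 0.3, 0.0]
gripper_width: 0.999
gripper_force: 0.0
```

```bash
python3 -c "
from h import *
w=r.capture('wrist'); go(.547,-.390,.005,180)
a=np.radians(np.arange(0,360,6))
ring=lambda R,z:np.array([[R*np.cos(t),R*np.sin(t),z] for t in a])
print(fit(w,ring(.0228,.046),(.547,-.390),.008,17,1),proj(w,[.547,-.390,.046]))
"
```

```text
t 21.35 at [ 0.5439 -0.3831  0.0618] th 179.7 move [ 7.2 -3.8 56.8] turn [ 0.011  0.007 -0.006] F [ 0.2  1.3 -4.7] w 0.997
(np.float32(212.05748), np.float64(0.547), np.float64(-0.389)) [[278.47475536 227.68850436]]
```

>>> {"method": "servo_tool", "body": {
  "commands": [
    [[0,0,0,0,0,0,0],[0,0,0,0,0,0,0],[0,0,0,0,0,0,0],[0,0,0,0,0,0,0],[0,0,0,0,0,0,0]]
  ]
}}

```text
time_s: 21.85
tcp_pos: [0.5489, -0.3849, 0.072]
ee_rot: [[-0.003, -1.0, 0.002], [-1.0, 0.003, -0.001], [0.001, -0.002, -1.0]]
wrist_force: [0.5, 0.3, -0.3]
gripper_width: 1.003
gripper_force: 0.0
```

```bash
python3 -c "
from h import *
go(.547,-.3895,.005,180)
"
```

```text
t 21.85 at [ 0.5489 -0.3849  0.072 ] th 179.9 move [ 4.5  2.1 67. ] turn [-0.002 -0.001 -0.003] F [ 0.5  0.3 -0.3] w 1.003
```

>>> {"method": "servo_tool", "body": {
  "commands": [
    [[0,4.5,2,10,0,0,0],[0,4.5,2,28,0,0,0],[0,4.5,2,46,0,0,0],[0,4.5,2,60,0,0,0],[0,4.5,2,66,0,0,0]]
  ]
}}

```text
time_s: 22.35
tcp_pos: [0.5449, -0.389, 0.0022]
ee_rot: [[-0.003, -1.0, -0.003], [-1.0, 0.003, 0.002], [-0.002, 0.003, -1.0]]
wrist_force: [-0.4, -0.2, 0.0]
gripper_width: 0.994
gripper_force: 0.0
```

>>> {"method": "servo_tool", "body": {
  "commands": [
    [[0,0,0,0,0,0,0],[0.3,0,0,0,0,0,0],[1,0,0,0,0,0,0],[1,0,0,0,0,0,0],[1,0,0,0,0,0,0]]
  ]
}}

```text
time_s: 22.85
tcp_pos: [0.5465, -0.3895, 0.0051]
ee_rot: [[-0.003, -1.0, 0.001], [-1.0, 0.003, -0.0], [0.0, -0.001, -1.0]]
wrist_force: [0.5, 0.1, 0.4]
gripper_width: 0.721
gripper_force: 0.0
```

>>> {"method": "servo_tool", "body": {
  "commands": [
    [[1,0,0,0,0,0,0],[1,0,0,0,0,0,0],[1,0,0,0,0,0,0],[1,0,0,0,0,0,0],[1,0,0,0,0,0,0]]
  ]
}}

```text
time_s: 23.35
tcp_pos: [0.5464, -0.3895, 0.0047]
ee_rot: [[-0.003, -1.0, 0.0], [-1.0, 0.003, -0.0], [0.0, -0.0, -1.0]]
wrist_force: [0.5, 0.3, 1.7]
gripper_width: 0.537
gripper_force: 30.1
```

```bash
python3 -c "
from h import *
w=r.capture('wrist');go(.5322,.0675,.2,180)
a=np.radians(np.arange(0,360,6));T=r.sense()['tcp_pos']
ring=lambda R,z:np.array([[R*np.cos(t),R*np.sin(t),z] for t in a])
print(fit(w,ring(.0228,.046),T,.006,13,1))
"
```

```text
t 23.4 at [ 0.5464 -0.3895  0.0047] th 179.8 move [-456.9   15.4 -195.4] turn [-0.    -0.    -0.003] F [0.5 0.3 1.8] w 0.538
(np.float32(144.32861), np.float64(0.547377027974233), np.float64(-0.38845149228950476))
```

>>> {"method": "servo_tool", "body": {
  "commands": [
    [[1,0,0,-20,0,0,0],[1,0,0,-60,0,0,0],[1,0,0,-105,0,0,0],[1,0,0,-150,0,0,0],[1,-10,0,-185,0,0,0]]
  ]
}}

```text
time_s: 23.9
tcp_pos: [0.5464, -0.3804, 0.1921]
ee_rot: [[-0.004, -1.0, 0.002], [-1.0, 0.004, -0.001], [0.001, -0.002, -1.0]]
wrist_force: [0.5, 0.6, -0.7]
gripper_width: 0.542
gripper_force: 30.1
```

>>> {"method": "servo_tool", "body": {
  "commands": [
    [[1,-40,1,0,0,0,0],[1,-85,3,0,0,0,0],[1,-130,4,0,0,0,0],[1,-175,6,0,0,0,0],[1,-220,8,0,0,0,0]]
  ]
}}

```text
time_s: 24.4
tcp_pos: [0.5381, -0.1577, 0.1891]
ee_rot: [[-0.003, -1.0, -0.001], [-1.0, 0.003, 0.0], [-0.0, 0.001, -1.0]]
wrist_force: [1.3, 0.7, -0.2]
gripper_width: 0.542
gripper_force: 30.1
```

>>> {"method": "servo_tool", "body": {
  "commands": [
    [[1,-45,1,0,0,0,0],[1,-90,3,0,0,0,0],[1,-135,4,0,0,0,0],[1,-175,5,0,0,0,0],[1,-205,6,0,0,0,0]]
  ]
}}

```text
time_s: 24.9
tcp_pos: [0.5328, 0.0479, 0.1892]
ee_rot: [[-0.002, -1.0, -0.0], [-1.0, 0.002, 0.0], [-0.0, 0.0, -1.0]]
wrist_force: [-0.6, -0.2, -0.2]
gripper_width: 0.543
gripper_force: 30.1
```

>>> {"method": "servo_tool", "body": {
  "commands": [
    [[1,-10,0,0,0,0,0],[1,-20,0,0,0,0,0],[1,-20,0,0,0,0,0],[1,-20,0,0,0,0,0],[1,-20,0,0,0,0,0]]
  ]
}}

```text
time_s: 25.4
tcp_pos: [0.5335, 0.0646, 0.1894]
ee_rot: [[-0.005, -1.0, -0.0], [-1.0, 0.005, -0.0], [0.0, 0.0, -1.0]]
wrist_force: [0.4, 0.8, -0.6]
gripper_width: 0.537
gripper_force: 30.1
```

```bash
python3 -c "
from h import *
go(.5322,.067,.137,180)
w=r.capture('wrist')
for t in (93,96,99): print(t,np.round(fit(w,tmodel(t,.008)[60:],(.532,.0675),.008,17),4))
"
```

```text
t 25.4 at [0.5335 0.0646 0.1894] th 179.7 move [-2.4  1.3 52.4] turn [ 0.    -0.    -0.005] F [ 0.4  0.8 -0.6] w 0.537
93 [-8.7019e+01  5.3400e-01  6.1500e-02]
96 [-8.44498e+01  5.32000e-01  6.25000e-02]
99 [-8.32222e+01  5.31000e-01  6.25000e-02]
```

>>> {"method": "servo_tool", "body": {
  "commands": [
    [[1,-2.4,1.2,5,0,0,0],[1,-2.4,1.2,15,0,0,0],[1,-2.4,1.2,26,0,0,0],[1,-2.4,1.2,35,0,0,0],[1,-2.4,1.2,42,0,0,0]]
  ]
}}

```text
time_s: 25.95
tcp_pos: [0.5318, 0.0678, 0.146]
ee_rot: [[-0.003, -1.0, -0.002], [-1.0, 0.003, -0.001], [0.001, 0.002, -1.0]]
wrist_force: [-0.3, -0.3, -0.2]
gripper_width: 0.541
gripper_force: 30.1
```

>>> {"method": "servo_tool", "body": {
  "commands": [
    [[1,0,0,2,0,0,0],[1,0,0,4,0,0,0],[1,0,0,6,0,0,0],[1,0,0,8,0,0,0],[1,0,0,9.5,0,0,0]]
  ]
}}

```text
time_s: 26.45
tcp_pos: [0.5324, 0.068, 0.1382]
ee_rot: [[-0.003, -1.0, 0.0], [-1.0, 0.003, -0.0], [0.0, -0.0, -1.0]]
wrist_force: [-0.7, -0.5, 0.1]
gripper_width: 0.538
gripper_force: 30.1
```

```bash
python3 -c "
from h import *
go(.5322,.067,.1367,180);print(r.sense()['moment'])
"
```

```text
t 26.45 at [0.5324 0.068  0.1382] th 179.8 move [1.  0.2 1.5] turn [-0.    -0.    -0.003] F [-0.7 -0.5  0.1] w 0.538
[-0.12102002  0.2504569   0.0448156 ]
```

>>> {"method": "servo_tool", "body": {
  "commands": [
    [[1,0,0,0.7,0,0,0],[1,0,0,1.3,0,0,0],[1,0,0,1.5,0,0,0],[1,0,0,1.5,0,0,0],[1,0,0,1.5,0,0,0]]
  ]
}}

```text
time_s: 26.95
tcp_pos: [0.5325, 0.068, 0.1366]
ee_rot: [[-0.003, -1.0, 0.0], [-1.0, 0.003, -0.0], [0.0, -0.0, -1.0]]
wrist_force: [-0.2, -0.1, 1.5]
gripper_width: 0.538
gripper_force: 30.1
```

>>> {"method": "servo_tool", "body": {
  "commands": [
    [[0.2,0,0,0,0,0,0],[0.2,0,0,0,0,0,0],[0.2,0,0,0,0,0,0],[0.2,0,0,0,0,0,0],[0.2,0,0,0,0,0,0]]
  ]
}}

```text
time_s: 27.45
tcp_pos: [0.5324, 0.0681, 0.1364]
ee_rot: [[-0.003, -1.0, 0.0], [-1.0, 0.003, 0.0], [-0.0, -0.0, -1.0]]
wrist_force: [-0.7, -0.6, 0.3]
gripper_width: 0.79
gripper_force: 0.0
```

>>> {"method": "servo_tool", "body": {
  "commands": [
    [[0.2,0,0,-8,0,0,0],[0.2,0,0,-25,0,0,0],[0.2,0,0,-50,0,0,0],[0.2,-30,0,-65,0,0,0],[0.2,-65,0,-70,0,0,0]]
  ]
}}

```text
time_s: 27.95
tcp_pos: [0.5338, 0.1334, 0.2096]
ee_rot: [[-0.005, -1.0, 0.005], [-1.0, 0.005, 0.002], [-0.002, -0.005, -1.0]]
wrist_force: [0.2, -0.5, 0.1]
gripper_width: 0.796
gripper_force: 0.0
```

>>> {"method": "servo_tool", "body": {
  "commands": [
    [[0.2,0,0,0,0,0,0],[0.2,0,0,0,0,0,0],[0.2,0,0,0,0,0,0],[0.2,0,0,0,0,0,0],[0.2,0,0,0,0,0,0]]
  ]
}}

```text
time_s: 28.45
tcp_pos: [0.5325, 0.1323, 0.2063]
ee_rot: [[-0.004, -1.0, -0.001], [-1.0, 0.004, -0.0], [0.0, 0.001, -1.0]]
wrist_force: [-0.5, 0.5, 0.2]
gripper_width: 0.798
gripper_force: 0.0
```

```bash
python3 -c "
from h import *
w=r.capture('wrist'); np.save('w12.npy',w,allow_pickle=True)
a=np.radians(np.arange(0,360,6))
ring=lambda R,z:np.array([[R*np.cos(t),R*np.sin(t),z] for t in a])
for z in (.17,.174,.178,.182,.186,.19): print(z,np.round(fit(w,ring(.0228,z),(.532,.0675),.008,17,1),4))
print(np.round(fit(w,tmodel(96.5,.008)[60:],(.532,.0675),.008,17),4))
print('lid',proj(w,[.515,.356,.02])); go(.515,.356,.1,180)
"
```

```text
0.17 [1.811641e+02 5.320000e-01 6.650000e-02]
0.174 [1.892305e+02 5.320000e-01 6.650000e-02]
0.178 [1.842277e+02 5.320000e-01 6.650000e-02]
0.182 [1.730505e+02 5.320000e-01 6.550000e-02]
0.186 [1.561646e+02 5.400000e-01 7.550000e-02]
0.19 [1.575509e+02 5.400000e-01 7.550000e-02]
[-8.8541e+01  5.3200e-01  6.5500e-02]
lid [[291.95847396 342.97126855]]
t 28.5 at [0.5325 0.1324 0.2063] th 179.8 move [-223.6   18.4  106.3] turn [ 0.    -0.    -0.004] F [0.3 0.4 0.1] w 0.805
```

>>> {"method": "servo_tool", "body": {
  "commands": [
    [[0,-20,2,0,0,0,0.14],[0,-45,4,0,0,0,0.28],[0,-70,6,0,0,0,0.42],[0,-95,8,0,0,0,0.56],[0,-110,9,0,0,0,0.7]]
  ]
}}

```text
time_s: 29.0
tcp_pos: [0.5238, 0.2442, 0.2063]
ee_rot: [[-0.651, -0.759, -0.0], [-0.759, 0.651, 0.0], [0.0, 0.0, -1.0]]
wrist_force: [-0.3, -0.3, 0.4]
gripper_width: 0.996
gripper_force: 0.0
```

```bash
python3 -c "
from h import *
go(.515,.356,.17,90)
c=r.capture('top'); print('bottle base',onz(c,(256*.7,252*.7),.03),'carton edge',onz(c,(197*.7,300*.7),.06), onz(c,(200*.7,255*.7),.05))
"
```

```text
t 29.0 at [0.5238 0.2442 0.2063] th 139.4 move [-79.1  79.4  36.3] turn [ 0.    -0.     0.863] F [-0.3 -0.3  0.4] w 0.996
bottle base [0.66079262 0.31807133] carton edge [0.52416896 0.46609856] [0.64869882 0.46653779]
```

>>> {"method": "servo_tool", "body": {
  "commands": [
    [[0,-16,16,0,0,0,0.14],[0,-32,32,10,0,0,0.28],[0,-48,48,15,0,0,0.42],[0,-64,64,20,0,0,0.56],[0,-79,79,20,0,0,0.7]]
  ]
}}

```text
time_s: 29.55
tcp_pos: [0.5144, 0.3544, 0.1854]
ee_rot: [[-0.987, -0.162, -0.002], [-0.162, 0.987, -0.001], [0.002, -0.001, -1.0]]
wrist_force: [-0.2, -0.2, -0.2]
gripper_width: 1.001
gripper_force: 0.0
```

>>> {"method": "servo_tool", "body": {
  "commands": [
    [[0,0,0,0,0,0,0.1],[0,0,0,0,0,0,0.163],[0,0,0,0,0,0,0.163],[0,0,0,0,0,0,0.163],[0,0,0,0,0,0,0.163]]
  ]
}}

```text
time_s: 30.05
tcp_pos: [0.5148, 0.354, 0.1865]
ee_rot: [[-1.0, -0.006, -0.0], [-0.006, 1.0, -0.0], [0.0, -0.0, -1.0]]
wrist_force: [0.4, -0.4, -0.8]
gripper_width: 1.0
gripper_force: 0.0
```

```bash
python3 -c "
from h import *
w=r.capture('wrist'); np.save('w13.npy',w,allow_pickle=True); go(.515,.356,.1,90)
u=proj(w,[.515,.356,.016])[0]; print(u)
g=cv2.cvtColor(w['pixels'],cv2.COLOR_RGB2GRAY)
x0,y0=int(u[0])-60,max(0,int(u[1])-60); s=g[y0:y0+120,x0:x0+120]
h=cv2.HoughCircles(cv2.GaussianBlur(s,(3,3),0),cv2.HOUGH_GRADIENT,1,10,param1=80,param2=12,minRadius=20,maxRadius=45)
for k in h[0][:3]: print(k+[x0,y0,0],onz(w,(k[0]+x0,k[1]+y0),.008))
cv2.imwrite('pics/w13.png',cv2.resize(w['pixels'][max(0,int(u[1])-75):int(u[1])+75,int(u[0])-100:int(u[0])+100,::-1],None,fx=4,fy=4,interpolation=cv2.INTER_CUBIC))
"
```

```text
t 30.1 at [0.5148 0.3541 0.1865] th 90.3 move [-0.2  1.9 86.5] turn [0.    0.    0.005] F [0.7 0.  0.9] w 1.003
[280.33651685 180.20995752]
[283.5 177.5  24. ] [0.51381213 0.35950737]
[272.5        187.5         37.79999924] [0.52520753 0.34744052]
[293.5 181.5  40. ] [0.5182505 0.3705721]
```

>>> {"method": "servo_tool", "body": {
  "commands": [
    [[0.2,0.5,4,25,0,0,0],[0.2,0.5,4,60,0,0,0],[0.2,0.5,4,90,0,0,0],[0.2,0.5,4,110,0,0,0],[0.2,0.5,4,120,0,0,0]]
  ]
}}

```text
time_s: 30.6
tcp_pos: [0.5134, 0.3573, 0.0642]
ee_rot: [[-1.0, -0.005, -0.003], [-0.005, 1.0, -0.003], [0.003, -0.003, -1.0]]
wrist_force: [0.0, 0.2, -0.4]
gripper_width: 0.804
gripper_force: 0.0
```

>>> {"method": "servo_tool", "body": {
  "commands": [
    [[0.3,0,0,0,0,0,0],[0.3,0,0,0,0,0,0],[0.3,0,0,0,0,0,0],[0.3,0,0,0,0,0,0],[0.3,0,0,0,0,0,0]]
  ]
}}

```text
time_s: 31.1
tcp_pos: [0.5145, 0.3587, 0.0674]
ee_rot: [[-1.0, -0.005, 0.001], [-0.005, 1.0, 0.001], [-0.001, 0.001, -1.0]]
wrist_force: [0.5, 0.5, 0.9]
gripper_width: 0.698
gripper_force: 0.0
```

```bash
python3 -c "
from h import *
w=r.capture('wrist'); go(.514,.359,-.005,90)
u=proj(w,[.514,.359,.008])[0]; print(u)
g=cv2.cvtColor(w['pixels'],cv2.COLOR_RGB2GRAY)
x0,y0=int(u[0])-70,int(u[1])-70; s=g[y0:y0+140,x0:x0+140]
h=cv2.HoughCircles(cv2.GaussianBlur(s,(3,3),0),cv2.HOUGH_GRADIENT,1,10,param1=80,param2=10,minRadius=30,maxRadius=52)
for k in h[0][:4]: print(k+[x0,y0,0],onz(w,(k[0]+x0,k[1]+y0),.008))
a=np.radians(np.arange(0,360,6));ring=lambda R:np.array([[R*np.cos(t),R*np.sin(t),.008] for t in a])
best=[(fit(w,ring(R),(.514,.359),.01,21,1)) for R in (.0255,.029)]; print(np.round(best,4))
crop(w,180,110,200,150,4,'w14.png')
"
```

```text
t 31.15 at [0.5144 0.3587 0.0672] th 90.3 move [ 0.5  0.3 72.2] turn [0.001 0.001 0.005] F [0.4 0.2 0.2] w 0.703
[278.72186114 212.84985877]
[282.5        210.5         33.29999924] [0.51210311 0.36185508]
[288.5        219.5         41.29999924] [0.51933873 0.36651058]
[285.5        247.5         51.40000153] [0.54276738 0.36449118]
[282.5        231.5         35.79999924] [0.52923761 0.36200923]
[[161.7218   0.506    0.369 ]
 [164.9244   0.508    0.369 ]]
```

View pics/w14.png

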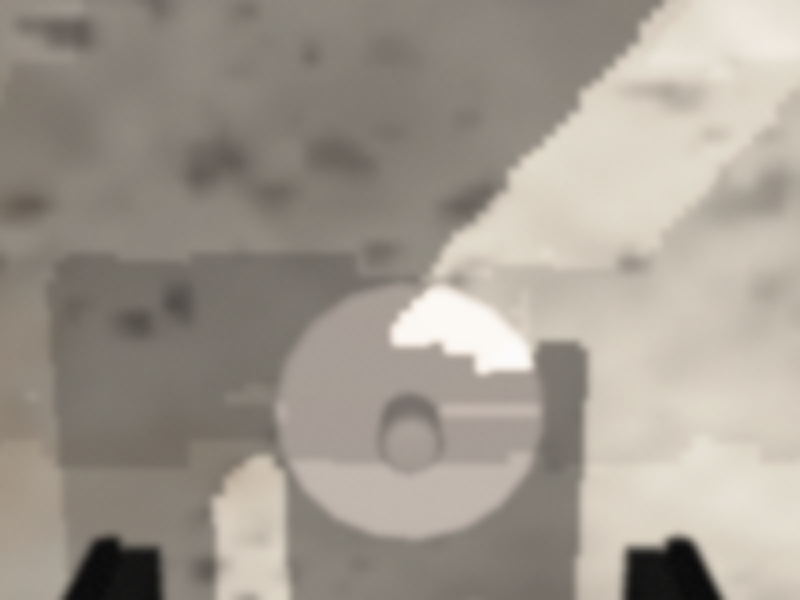

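w14 shows the lid right way up: disc centre at (410,411), knob at (411,435), which puts the lid at about (0.5137, 0.3616).

>>> {"method": "servo_tool", "body": {
  "commands": [
    [[0.3,0.7,2.9,10,0,0,0],[0.3,0.7,2.9,30,0,0,0],[0.3,0.7,2.9,50,0,0,0],[0.3,0.7,2.9,65,0,0,0],[0.3,0.7,2.9,71,0,0,0]]
  ]
}}

```text
time_s: 31.65
tcp_pos: [0.5123, 0.3604, -0.007]
ee_rot: [[-1.0, -0.005, -0.003], [-0.005, 1.0, -0.003], [0.003, -0.003, -1.0]]
wrist_force: [-0.3, -0.4, 0.5]
gripper_width: 0.701
gripper_force: 0.0
```

>>> {"method": "servo_tool", "body": {
  "commands": [
    [[0.3,0,0,0,0,0,0],[1,0,0,0.5,0,0,0],[1,0,0,0.5,0,0,0],[1,0,0,0.5,0,0,0],[1,0,0,0.5,0,0,0]]
  ]
}}

```text
time_s: 32.15
tcp_pos: [0.5137, 0.3616, -0.0044]
ee_rot: [[-1.0, -0.005, 0.001], [-0.005, 1.0, 0.001], [-0.001, 0.001, -1.0]]
wrist_force: [0.0, 0.3, -0.3]
gripper_width: 0.421
gripper_force: 0.0
```

>>> {"method": "servo_tool", "body": {
  "commands": [
    [[1,0,0,0,0,0,0],[1,0,0,0,0,0,0],[1,0,0,0,0,0,0],[1,0,0,0,0,0,0],[1,0,0,0,0,0,0]]
  ]
}}

```text
time_s: 32.65
tcp_pos: [0.5135, 0.3614, -0.005]
ee_rot: [[-1.0, -0.005, 0.0], [-0.005, 1.0, 0.0], [-0.0, 0.0, -1.0]]
wrist_force: [-0.6, 0.1, 0.4]
gripper_width: 0.109
gripper_force: 30.0
```

>>> {"method": "servo_tool", "body": {
  "commands": [
    [[1,0,0,-10,0,0,0],[1,0,0,-50,0,0,0],[1,0,0,-95,0,0,0],[1,0,0,-145,0,0,0],[1,0,0,-190,0,0,0]]
  ]
}}

```text
time_s: 33.15
tcp_pos: [0.5135, 0.3612, 0.1883]
ee_rot: [[-1.0, -0.005, 0.001], [-0.005, 1.0, 0.001], [-0.001, 0.001, -1.0]]
wrist_force: [1.2, 0.7, 0.3]
gripper_width: 0.112
gripper_force: 30.0
```

>>> {"method": "servo_tool", "body": {
  "commands": [
    [[1,0,-5,-15,0,0,0],[1,0,-30,-20,0,0,0],[1,-3,-70,-20,0,0,0],[1,-6,-110,-20,0,0,0],[1,-10,-150,-20,0,0,0]]
  ]
}}

```text
time_s: 33.65
tcp_pos: [0.5229, 0.2086, 0.2042]
ee_rot: [[-1.0, -0.005, -0.002], [-0.005, 1.0, -0.001], [0.002, -0.001, -1.0]]
wrist_force: [0.8, 0.1, -0.2]
gripper_width: 0.11
gripper_force: 30.0
```

>>> {"method": "servo_tool", "body": {
  "commands": [
    [[1,-2,-35,0,0,0,0],[1,-4,-75,0,0,0,0],[1,-6,-110,0,0,0,0],[1,-7,-130,0,0,0,0],[1,-7,-140,0,0,0,0]]
  ]
}}

```text
time_s: 34.15
tcp_pos: [0.5305, 0.0686, 0.2043]
ee_rot: [[-1.0, -0.002, -0.002], [-0.002, 1.0, -0.001], [0.002, -0.001, -1.0]]
wrist_force: [-0.5, 0.2, -0.5]
gripper_width: 0.111
gripper_force: 30.0
```

```bash
python3 -c "
from h import *
w=r.capture('wrist'); np.save('w15.npy',w,allow_pickle=True)
go(.532,.067,.175,90); T=r.sense()['tcp_pos']
g=cv2.cvtColor(w['pixels'],cv2.COLOR_RGB2GRAY)
z=T[2]+.005+.008
u=proj(w,[T[0],T[1],z])[0]; print(u)
x0,y0=int(u[0])-70,int(u[1])-70; s=g[y0:y0+110,x0:x0+140]
h=cv2.HoughCircles(cv2.GaussianBlur(s,(3,3),0),cv2.HOUGH_GRADIENT,1,10,param1=80,param2=10,minRadius=35,maxRadius=60)
if h is not None:
  for k in h[0][:4]: print(k+[x0,y0,0],onz(w,(k[0]+x0,k[1]+y0),z),T)
"
```

```text
t 34.2 at [0.5306 0.0685 0.2044] th 90.1 move [-1.4 -1.4 29.4] turn [-0.001 -0.002  0.002] F [-0.5 -1.3 -0.4] w 0.111
[278.27830575 255.9458825 ]
[279.5        255.5         44.70000076] [0.53033316 0.06913382] [0.53060786 0.06845613 0.20444212]
[273.5        239.5         42.70000076] [0.52071873 0.06582282] [0.53060786 0.06845613 0.20444212]
[270.5        249.5         52.70000076] [0.52670256 0.06415431] [0.53060786 0.06845613 0.20444212]
[276.5 209.5  41. ] [0.50346814 0.06745125] [0.53060786 0.06845613 0.20444212]
```

>>> {"method": "servo_tool", "body": {
  "commands": [
    [[1,-1.4,-1.8,6,0,0,0],[1,-1.4,-1.8,12,0,0,0],[1,-1.4,-1.8,18,0,0,0],[1,-1.4,-1.8,23,0,0,0],[1,-1.4,-1.8,27,0,0,0]]
  ]
}}

```text
time_s: 34.7
tcp_pos: [0.533, 0.0701, 0.1771]
ee_rot: [[-1.0, -0.006, -0.001], [-0.006, 1.0, -0.0], [0.001, -0.0, -1.0]]
wrist_force: [0.3, 0.4, -0.1]
gripper_width: 0.112
gripper_force: 30.0
```

>>> {"method": "servo_tool", "body": {
  "commands": [
    [[1,0,0,1.5,0,0,0],[1,0,0,3,0,0,0],[1,0,0,4.5,0,0,0],[1,0,0,6,0,0,0],[1,0,0,6,0,0,0]]
  ]
}}

```text
time_s: 35.2
tcp_pos: [0.5332, 0.0695, 0.1719]
ee_rot: [[-1.0, -0.005, -0.0], [-0.005, 1.0, -0.0], [0.0, -0.0, -1.0]]
wrist_force: [0.3, 0.3, -0.3]
gripper_width: 0.113
gripper_force: 30.0
```

```bash
python3 -c "
from h import *
go(.532,.0667,.169,90)"
```

```text
t 35.2 at [0.5332 0.0695 0.1719] th 90.3 move [ 1.2 -2.8  2.9] turn [-0.    -0.     0.005] F [ 0.3  0.3 -0.3] w 0.113
```

>>> {"method": "servo_tool", "body": {
  "commands": [
    [[1,0.6,-1.4,0,0,0,0],[1,1.2,-2.8,0,0,0,0],[1,1.2,-2.8,1,0,0,0],[1,1.2,-2.8,2,0,0,0],[1,1.2,-2.8,2,0,0,0]]
  ]
}}

```text
time_s: 35.7
tcp_pos: [0.5319, 0.0667, 0.1698]
ee_rot: [[-1.0, -0.005, -0.0], [-0.005, 1.0, -0.0], [0.0, -0.0, -1.0]]
wrist_force: [0.6, -0.3, -0.7]
gripper_width: 0.114
gripper_force: 30.0
```

>>> {"method": "servo_tool", "body": {
  "commands": [
    [[1,0,0,0.5,0,0,0],[1,0,0,1,0,0,0],[1,0,0,1,0,0,0],[1,0,0,1,0,0,0],[1,0,0,1,0,0,0]]
  ]
}}

```text
time_s: 36.2
tcp_pos: [0.5322, 0.0669, 0.1691]
ee_rot: [[-1.0, -0.005, 0.0], [-0.005, 1.0, 0.0], [-0.0, 0.0, -1.0]]
wrist_force: [0.2, -0.2, 0.3]
gripper_width: 0.111
gripper_force: 30.0
```

```bash
python3 -c "
from h import *
go(.532,.0667,.169,90)"
```

```text
t 36.2 at [0.5322 0.0669 0.1691] th 90.3 move [ 0.2 -0.2  0.1] turn [0.    0.    0.005] F [ 0.2 -0.2  0.3] w 0.111
```

>>> {"method": "servo_tool", "body": {
  "commands": [
    [[1,0,0,0.4,0,0,0],[1,0,0,0.8,0,0,0],[1,0,0,0.8,0,0,0],[1,0,0,0.8,0,0,0],[1,0,0,0.8,0,0,0]]
  ]
}}

```text
time_s: 36.7
tcp_pos: [0.5323, 0.0669, 0.1684]
ee_rot: [[-1.0, -0.005, 0.001], [-0.005, 1.0, 0.0], [-0.001, 0.0, -1.0]]
wrist_force: [0.6, 0.1, 1.7]
gripper_width: 0.118
gripper_force: 30.0
```

>>> {"method": "servo_tool", "body": {
  "commands": [
    [[0.6,0,0,0,0,0,0],[0.6,0,0,0,0,0,0],[0.6,0,0,0,0,0,0],[0.6,0,0,0,0,0,0],[0.6,0,0,0,0,0,0]]
  ]
}}

```text
time_s: 37.2
tcp_pos: [0.5319, 0.0667, 0.1679]
ee_rot: [[-1.0, -0.005, -0.001], [-0.005, 1.0, -0.0], [0.001, -0.0, -1.0]]
wrist_force: [-0.1, -0.4, -0.2]
gripper_width: 0.385
gripper_force: 0.0
```

>>> {"method": "servo_tool", "body": {
  "commands": [
    [[0.6,0,0,-10,0,0,0],[0.6,0,0,-30,0,0,0],[0.6,0,0,-60,0,0,0],[0.6,0,0,-80,0,0,0],[0.6,0,0,-80,0,0,0]]
  ]
}}

```text
time_s: 37.7
tcp_pos: [0.5341, 0.0672, 0.2524]
ee_rot: [[-1.0, -0.005, 0.008], [-0.005, 1.0, 0.002], [-0.008, 0.002, -1.0]]
wrist_force: [-0.5, 0.0, -0.3]
gripper_width: 0.405
gripper_force: 0.0
```

>>> {"method": "servo_tool", "body": {
  "commands": [
    [[0.6,0,0,0,0,0,0],[0.6,0,30,0,0,0,0],[0.6,0,70,0,0,0,0],[0.6,0,100,0,0,0,0],[0.6,0,100,0,0,0,0]]
  ]
}}

```text
time_s: 38.2
tcp_pos: [0.5309, 0.1693, 0.2463]
ee_rot: [[-1.0, -0.008, -0.003], [-0.008, 1.0, -0.001], [0.003, -0.001, -1.0]]
wrist_force: [0.2, -0.8, -0.7]
gripper_width: 0.404
gripper_force: 0.0
```

>>> {"method": "servo_tool", "body": {
  "commands": [
    [[0.6,0,0,0,0,0,0],[0.6,0,0,0,0,0,0],[0.6,0,0,0,0,0,0],[0.6,0,0,0,0,0,0],[0.6,0,0,0,0,0,0]]
  ]
}}

```text
time_s: 38.7
tcp_pos: [0.5316, 0.1662, 0.2483]
ee_rot: [[-1.0, -0.004, 0.0], [-0.004, 1.0, 0.0], [-0.0, 0.0, -1.0]]
wrist_force: [-0.9, -0.1, 0.6]
gripper_width: 0.398
gripper_force: 0.0
```

```bash
python3 -c "
from h import *
def circ(w,X,z,r0,r1,pad=60):
  g=cv2.cvtColor(w['pixels'],cv2.COLOR_RGB2GRAY);u=proj(w,[*X,z])[0];print('pred',u)
  x0,y0=max(0,int(u[0])-pad),max(0,int(u[1])-pad);s=g[y0:y0+2*pad,x0:x0+2*pad]
  h=cv2.HoughCircles(cv2.GaussianBlur(s,(3,3),0),cv2.HOUGH_GRADIENT,1,8,param1=80,param2=9,minRadius=r0,maxRadius=r1)
  if h is not None:
    for k in h[0][:3]: print(k+[x0,y0,0],np.round(onz(w,(k[0]+x0,k[1]+y0),z),4))
for n,a,b in (('wrist',25,45),('top',5,11)):
  w=r.capture(n);print(n);circ(w,(.532,.0667),.182,a,b,60 if n=='wrist' else 20)
  np.save('f'+n+'.npy',w,allow_pickle=True)
  # where would a 53 mm disc radius be in px
  p=proj(w,[[.532,.0667,.182],[.532,.0932,.182]]);print('exp r',np.linalg.norm(p[1]-p[0]))
s=r.capture('side'); np.save('fside.npy',s,allow_pickle=True)
print('cap top'); c=np.load('ftop.npy',allow_pickle=True).item(); circ(c,(.499,-.024),.042,3,7,15)
go(.5,.3,.3,90)
"
```

```text
wrist
pred [151.61017454 210.57372072]
[155.5        207.5         34.40000153] [0.5295 0.0701]
[149.5        214.5         34.29999924] [0.5353 0.0647]
[164.5        204.5         44.40000153] [0.527  0.0774]
exp r 33.5830937698
top
pred [237.43357496 205.07357998]
[237.5        207.5          9.10000038] [0.5234 0.0663]
exp r 7.4996740598729925
cap top
pred [265.1700854  217.36942346]
[264.5 216.5   4. ] [ 0.5024 -0.0214]
t 38.85 at [0.5316 0.1666 0.2482] th 90.2 move [ 31.  133.6 -51.7] turn [0.    0.    0.004] F [-0.7 -0.4 -0.1] w 0.403
```

```bash
python3 -c "
from h import *
print(r.finish_job())"
```

```text
the job is handed in; nothing more can be done
None
```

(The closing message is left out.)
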